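Check the cake tins by weight and load the drawer oven

ROBOT

A 6-joint arm with a two-finger parallel gripper is mounted at the origin on the work surface. World frame = base frame: x ahead of the robot, y to its left, z up, the work surface at z = 0. Lengths are in m, angles in rad, forces in N, time in s.
With the tool pointing down it reaches from about 0.35 to 0.775 m from the base axis. Payload 7.3 kg.
Tool frame: the origin (TCP) lies at the very end of the fingers, on their centre line; the grasp point (between the pads) lies 19 mm behind it; z points along the fingers, y is the line along which they close (so a half turn about z gives the same grasp; the last joint's range is limited). The gripper opens to 92 mm and grips with 3 to 60 N. Pads are 19 mm wide; open, the fingers measure 130 mm over their backs; the gripper's body (75 mm by 190 mm) begins 47 mm behind the grasp point.
Start: joints at [0.996, 0.342, 1.524, -0, 1.275, -0.146], TCP at [0.218, 0.477, 0.227] pointing down, gripper open.
Joint ranges: [-2.53, 2.53], [-0.77, 2.02], [0.04, 2.7], [-1, 4.14], [0.28, 2.66], [-3.11, 3.11]. Speed limits (rad/s): [2.57, 2.57, 3.14, 3.14, 3.14, 3.14].

INTERFACE

Orientations are given as [roll, pitch, yaw] about the fixed x, y, z axes, in that order (R = Rz(yaw) Ry(pitch) Rx(roll)).
In Python, from cell import telemetry, eyes, job gives the robot as it stands.
- The arm moves only by the tool apply_moves, never from a script. Its arguments are lists of equal length, an entry for each row: "delta_pos": the shift along the world's x, y, z each as a share of 0.4 m, from -1 to 1, a list of three; "dr": the turn, a rotation vector about the world's x, y, z each as a share of 0.5 rad, from -1 to 1, a list of three; "jaw": the opening, from 0 (shut) to 1 (fully open). A call has 1 to 8 rows; each row is the pose to reach, as a shift and turn from the pose commanded when the call began; what a row does not reach only later rows make up. A row lasts 1/12 s, in which the tool goes at most 41.7 mm and 7.16 degrees, less where a joint would pass 70% of its speed; a pose out of reach is approached as far as the arm can. A call with a number of a shift or a turn outside -1 to 1 is refused whole. A call with a gripper value outside its range is refused whole. The fingers move at their own pace and stop on an object; "force" is the grip in N (left out, the last holds). Time passes only in rows, so rows that repeat a pose let the fingers close. It gives the time, the measured TCP pose, the force, the opening and the grip force at its end, in the units of the state.
- telemetry.observe(): the state, without advancing time (a new reading comes with each control period).
- eyes.read_camera(name): name is "side" or "top" or "wrist"; returns the picture (400x640x3 uint8, red, green, blue); there is no depth.
- eyes.camera_model(name): a dict with "vertical_fov" (degrees; the focal length in pixels is half the picture's height over the tangent of half this angle, whatever the lens; pixels are square), "cx", "cy" (the principal point, pixels), "k1" (the pictures are not rectified: a ray, as slopes to the right and down, at radius r is drawn at 1 + k1 r^2 times it, then the intrinsics apply), "rvec" (rotation vector, rad) and "tvec" (3), from world to camera coordinates, as OpenCV has them; the wrist camera has in their place "hand_eye" (4x4, takes a point from camera to tool coordinates, whose origin is the TCP and whose axes are the flange's). Camera axes: x right, y down, z forward; pixel columns grow to the right and rows downward; lengths in m; the calibration is good to about 2 mm. A picture is of the moment at which its call begins: read the wrist's pose just before it. camera_model takes no time and is no camera call.
- job.hand_in(): hands the job in; it is judged then, once.
The state is a dict: "time": time; "qpos": joint angles; "qvel": joint speeds; "joint_efforts": joint torques, N m; "tool_pos": TCP position; "tool_rot": TCP orientation; "contact_force": force on the tool from outside, world axes, zero at the start; "torque": the same for the moment, N m; "opening": finger opening in m; "grip_force": force on a finger pad.
Only numpy, scipy, OpenCV 4.12 (cv2) and the standard library are available. Lean on these libraries where they do the work, as an engineer would, in place of code of your own. Each camera call takes 0.05 s, during which the arm holds its last target. There are 200 camera calls.

TASK

Clear any finished, copper-lidded tins off the oven's tray onto the cooling rack on top of the oven. Then heft each silver-lidded tin: properly filled ones, 250 g or more, stand on the oven's tray, and underfilled ones, less than 250 g, stand in the blue refill crate. When every tin is upright in its place, push the drawer gently until you feel it fully home, and leave the other kitchen things alone.

Things in the scene. Friction and masses are not known exactly. Their poses are not given: they have to be found in the camera images.
- tin_1: closed round steel cake tin, 58 mm diameter, 54 mm high, plain silver lid fixed on; weighs anything from 100 g to 400 g, which cannot be seen. All tin_N look alike. Origin: centre of the underside, z up when it stands upright. Starts on the counter; four to six of the six are there (the rest are None)
- tin_2: closed round steel cake tin, 58 mm diameter, 54 mm high, plain silver lid fixed on; weighs anything from 100 g to 400 g, which cannot be seen. All tin_N look alike. Origin: centre of the underside, z up when it stands upright. Starts on the counter; four to six of the six are there (the rest are None)
- tin_3: closed round steel cake tin, 58 mm diameter, 54 mm high, plain silver lid fixed on; weighs anything from 100 g to 400 g, which cannot be seen. All tin_N look alike. Origin: centre of the underside, z up when it stands upright. Starts on the counter; four to six of the six are there (the rest are None)
- tin_4: closed round steel cake tin, 58 mm diameter, 54 mm high, plain silver lid fixed on; weighs anything from 100 g to 400 g, which cannot be seen. All tin_N look alike. Origin: centre of the underside, z up when it stands upright. Starts on the counter; four to six of the six are there (the rest are None)
- tin_5: closed round steel cake tin, 58 mm diameter, 54 mm high, plain silver lid fixed on; weighs anything from 100 g to 400 g, which cannot be seen. All tin_N look alike. Origin: centre of the underside, z up when it stands upright. Starts on the counter; four to six of the six are there (the rest are None)
- tin_6: closed round steel cake tin, 58 mm diameter, 54 mm high, plain silver lid fixed on; weighs anything from 100 g to 400 g, which cannot be seen. All tin_N look alike. Origin: centre of the underside, z up when it stands upright. Starts on the counter; four to six of the six are there (the rest are None)
- baked_1: finished tin: same size as the others (58 mm diameter, 54 mm high, 250 g) but with a copper-coloured lid. Origin: centre of the underside, z up. If there is one (there are none, one or two), it starts on the oven's tray
- baked_2: finished tin: same size as the others (58 mm diameter, 54 mm high, 250 g) but with a copper-coloured lid. Origin: centre of the underside, z up. If there is one (there are none, one or two), it starts on the oven's tray
- oven: steel drawer oven on the left, 460 x 400 mm, 220 mm high, fixed to the counter; origin at the centre of its underside; its front looks along its own -y; the drawer mouth is in the front face at its y = -200 mm
- drawer (a joint): slide of the oven's drawer tray along the oven's own +y, m: 0 = fully out, 0.25 = fully home against the stop. Stiff to push (about 3 N)
- tray_floor (a point): centre of the upper face of the drawer tray's floor, moving with the drawer; axes as the oven's. Aluminium tray, inside 330 mm (x) by 185 mm (y), floor 26 mm above the counter, rim 20 mm above the floor on three sides; on the -y side a black front panel 15 mm thick, 400 mm wide, its top 85 mm above the counter
- drawer_handle (a point): centre of the drawer's handle, a steel bar of 12 mm diameter and 240 mm long along the oven's x, 65 mm above the counter, 45 mm in front (-y) of the black front panel; moves with the drawer
- rack (a point): centre of the upper face of the cooling rack fixed on top of the oven at its front, 226 mm above the counter; axes as the oven's; 240 mm (x) by 130 mm (y) inside an 8 mm high rim
- crate: blue open plastic refill crate on the right, 310 x 180 mm, 35 mm high, walls 5 mm, fixed; origin at the centre of its underside
- crate_in (a point): centre of the crate's inner floor, 5 mm above the counter; axes as the crate's (x the long side)
- thermos: bystander: copper-coloured vacuum flask, 84 mm diameter, 215 mm high; origin at underside centre
- bowl: bystander: white bowl, 120 mm diameter, 55 mm high; origin at underside centre
- shaker: bystander, not always there: glass shaker, 40 mm diameter, 80 mm high; origin at underside centre
- brush: bystander: pastry brush 190 mm long lying near the robot
- jam: bystander: amber jar with red cap standing on the oven's top just behind the cooling rack, 64 mm diameter, 90 mm high; origin at underside centre
- cutter: bystander: steel ring-shaped pastry cutter, 60 mm diameter, 35 mm high, near the robot
Not all that is in view belongs to the job. Leave any green or purple look-alike of the tin_2 alone.

How it is judged:
By the outcome, as a careful person would: the job done as asked, in the order asked, and still so for the second after the job is handed in, with the robot touching nothing.
Of tin_1, tin_2, tin_3, tin_4, tin_5, tin_6 only 4 to 6 are there at a start; the rules pass over those that are not, and their reading is None.
Of baked_1, baked_2, shaker only 1 to 2 are there at a start; the rules pass over those that are not, and their reading is None.
At some moment in a run one of tin_1, tin_2, tin_3, tin_4, tin_5, tin_6 may be knocked a few centimetres aside while the robot is not near it.
It also fails if it takes over 210 s, if anything falls off the work surface, if the arm or the gripper's body presses on something with over 40 N, if the wrist force passes 120 N, or if a joint passes its speed limit or range.

## Working session

There is one attempt and no reset: what is moved stays moved. The work goes in short steps, Python scripts to look and compute and a tool call to move; the robot and the scene stay as the last step left them, time stands still between calls to the robot, and variables do not carry over. Pictures are saved under pics/ and viewed, at most 17 in all, crops included, and the job is handed in when it is done.

Besides the shell and the picture viewer there is one more tool, called as name(argument=value, ...), one argument or row to a line, values as JSON. apply_moves: Moves the arm, as the interface text tells. Its arguments: {"type":"object","properties":{"delta_pos":{"type":"array"},"dr":{"type":"array"},"jaw":{"type":"array"},"force":{"type":"number"}},"required":["delta_pos","dr","jaw"]}

```bash
mkdir -p pics; ls
cat > h.py <<'E'
import numpy as np, cv2
from cell import telemetry, eyes, job
from scipy.spatial.transform import Rotation as R
def snap(n,f):
    s=telemetry.observe(); im=eyes.read_camera(n); cv2.imwrite('pics/'+f+'.png',im[:,:,::-1]); return s,im
def cam(n,s=None):
    m=eyes.camera_model(n); f=200/np.tan(np.radians(m['vertical_fov'])/2)
    if 'rvec' in m:
        Rc=R.from_rotvec(m['rvec']).as_matrix(); return f,m,Rc.T,-Rc.T@np.array(m['tvec'])
    T=np.eye(4);T[:3,:3]=R.from_euler('xyz',s['tool_rot']).as_matrix();T[:3,3]=s['tool_pos']
    T=T@np.array(m['hand_eye']);return f,m,T[:3,:3],T[:3,3]
def ray(n,px,s=None):
    f,m,Rw,o=cam(n,s);d=(np.array(px,float)-[m['cx'],m['cy']])/f;u=d.copy()
    for _ in range(20):u=d/(1+m['k1']*(u@u))
    v=Rw@np.array([*u,1]);return o,v/np.linalg.norm(v)
def onz(n,px,z,s=None):
    o,v=ray(n,px,s);return o+v*(z-o[2])/v[2]
def proj(n,P,s=None):
    f,m,Rw,o=cam(n,s);c=Rw.T@(np.array(P,float)-o);u=c[:2]/c[2];u=u*(1+m['k1']*(u@u));return u*f+[m['cx'],m['cy']]
def tri(*rs):
    A=0;b=0
    for o,v in rs:
        M=np.eye(3)-np.outer(v,v);A=A+M;b=b+M@o
    p=np.linalg.solve(A,b);return p,[np.linalg.norm((np.eye(3)-np.outer(v,v))@(p-o)) for o,v in rs]
E
python3 - <<'E'
from h import *
s,_=snap('top','top0');snap('side','side0')
print(s)
for n in('top','side','wrist'):print(n,eyes.camera_model(n))
print(cam('top')[3],cam('side')[3])
E
```

```text
pics
{'time': 0.0, 'qpos': array([ 9.95996604e-01,  3.42702977e-01,  1.52500587e+00, -1.48714640e-05,
        1.27538158e+00, -1.46035894e-01]), 'qvel': array([-0.00037568,  0.00169141,  0.00146066,  0.00070868, -0.00074492,
       -0.00110939]), 'joint_efforts': array([-2.34065956e-03, -4.31260943e+01, -2.44219494e+01,  7.15523330e-02,
        5.61645732e-02, -9.53702670e-05]), 'tool_pos': array([0.21804961, 0.47713934, 0.22605909]), 'tool_rot': array([-3.14010875e+00, -2.03883082e-04,  2.71283301e+00]), 'contact_force': array([-0.0134778 , -0.16352685,  0.18477988]), 'torque': array([-0.02628282,  0.03181915,  0.02061536]), 'grip_force': 0.0, 'opening': 0.0916446050027808}
top {'vertical_fov': 56.1144558401613, 'cx': 322.0207887648226, 'cy': 200.0872185669249, 'k1': -0.0871876798367442, 'rvec': array([ 2.14202989, -2.20451044,  0.07750896]), 'tvec': array([0.12426529, 0.54999215, 1.27335236])}
side {'vertical_fov': 57.66107877755042, 'cx': 313.99876513067653, 'cy': 197.52714440197244, 'k1': 0.02538535060886732, 'rvec': array([ 2.08442373, -0.39826428,  0.19088845]), 'tvec': array([-0.44360637,  0.27628615,  0.99672246])}
wrist {'vertical_fov': 68.46977837080918, 'cx': 322.11661145807204, 'cy': 198.2675479620949, 'k1': -0.03973915186903747, 'hand_eye': array([[-6.37802633e-04, -9.60633611e-01, -2.77817671e-01,
         7.54098658e-02],
       [ 9.99999793e-01, -6.36295584e-04, -9.55863491e-05,
        -1.56188834e-03],
       [-8.49506975e-05, -2.77817674e-01,  9.60633818e-01,
        -1.58646732e-01],
       [ 0.00000000e+00,  0.00000000e+00,  0.00000000e+00,
         1.00000000e+00]])}
[0.4457417  0.09489683 1.31592872] [ 0.17919549 -0.8265486   0.74248415]
```

View pics/top0.png

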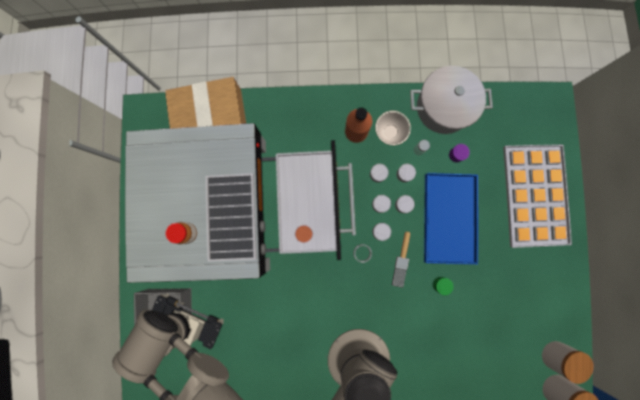

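View pics/side0.png

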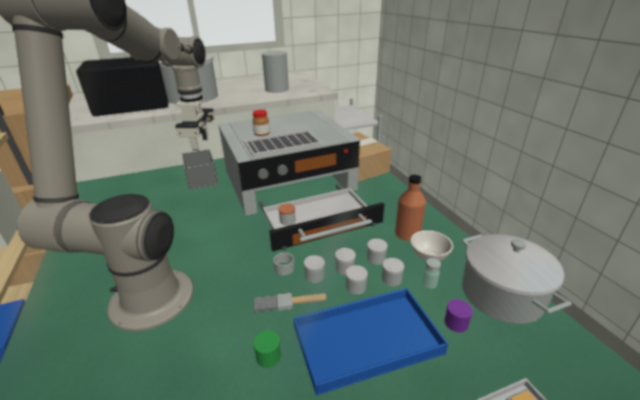

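The top view shows the baked tin at (304,233) on the tray and five silver lids at (380,172), (407,172), (382,203), (405,204), (383,231). The cutter ring is at (363,254), the shaker at (424,146), and the green and purple look-alikes at (445,286) and (460,153). I'll enlarge both views to confirm.

Run:
```python
import cv2
a=cv2.imread('pics/top0.png')[130:270,200:400]; cv2.imwrite('pics/c1.png',cv2.resize(a,None,fx=4,fy=4,interpolation=cv2.INTER_CUBIC))
a=cv2.imread('pics/top0.png')[130:300,330:490]; cv2.imwrite('pics/c3.png',cv2.resize(a,None,fx=3.5,fy=3.5,interpolation=cv2.INTER_CUBIC))
a=cv2.imread('pics/side0.png')[180:310,240:440]; cv2.imwrite('pics/c2.png',cv2.resize(a,None,fx=4,fy=4,interpolation=cv2.INTER_CUBIC))
```

```text
(no output)
```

View pics/c1.png

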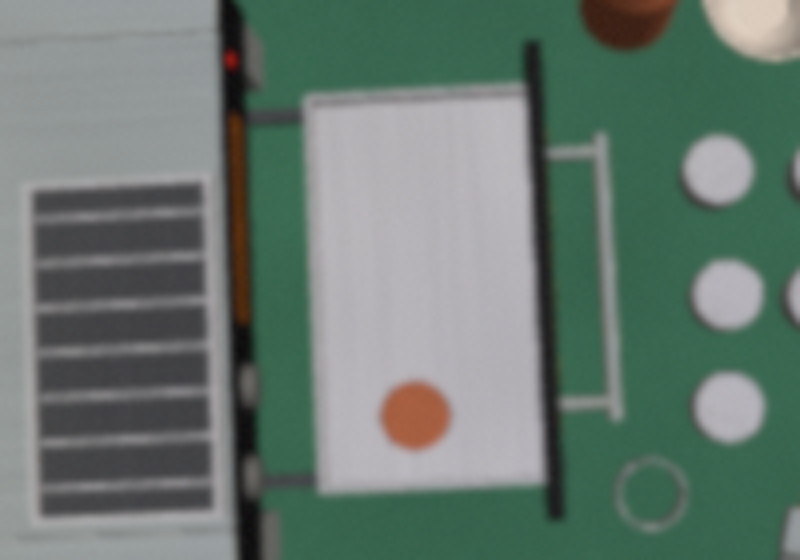

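View pics/c2.png

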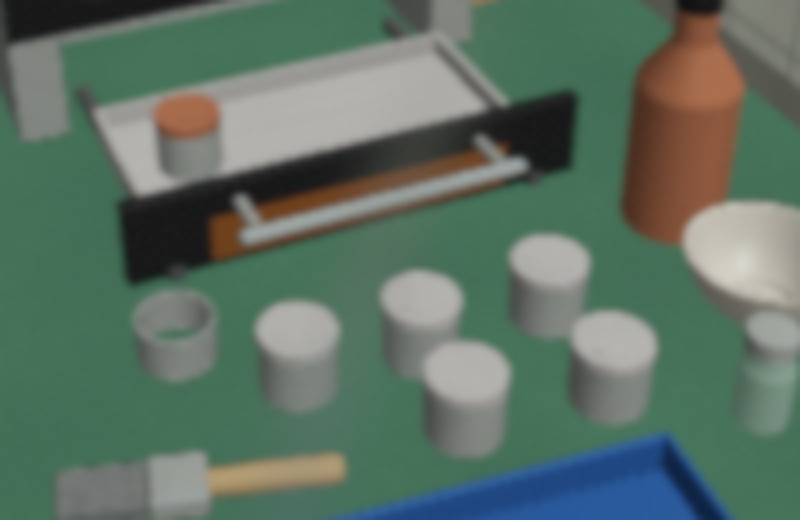

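View pics/c3.png

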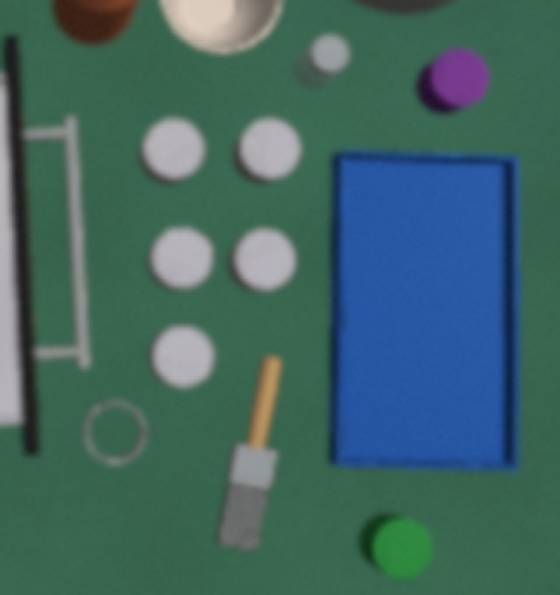

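Run:
```python
from h import *
np.set_printoptions(precision=4,suppress=True)
c=lambda p,k,o:(np.array(p)+.5)/k-.5+o
c1=lambda p:c(p,4,[200,130]);c2=lambda p:c(p,4,[240,180]);c3=lambda p:c(p,3.5,[330,130])
T={'bk':(c1((415,414)),c2((188,116))),'A':(c1((718,171)),c2((549,262))),'B':(c1((728,295)),c2((421,299))),'C':(c1((729,407)),c2((298,329))),
'D':(c3((270,149)),c2((614,340))),'E':(c3((265,260)),c2((467,369)))}
for k,(a,b) in T.items():
    print(k,*tri(ray('top',a),ray('side',b)),onz('top',a,.08 if k=='bk' else .054))
def quad(ps,z):
    q=np.array([onz('top',p,z) for p in ps]);print(q[:,:2].tolist(),q.mean(0),'edges',[np.linalg.norm(q[i]-q[i-1]) for i in range(4)],'yaws',[np.degrees(np.arctan2(*(q[i]-q[i-1])[[1,0]])) for i in range(4)])
print('tray');quad([c1(p) for p in [(305,95),(527,85),(547,484),(320,494)]],.046)
print('panel',[onz('top',c1(p),.085) for p in [(533,42),(556,518)]])
print('handle',[onz('top',c1(p),.071) for p in [(601,135),(616,418)]], tri(ray('top',c1((601,135))),ray('side',c2((522,162)))),tri(ray('top',c1((616,418))),ray('side',c2((244,236)))))
print('rack');quad([c1(p) for p in [(25,188),(208,178),(215,510),(35,522)]],.234)
print('rack tri',tri(ray('top',c1((122,349))),ray('side',(283,143))))
print('crate');quad([c3(p) for p in [(333,153),(518,157),(516,467),(331,466)]],.035)
print('cutter',onz('top',c3((115,432)),.035))
print('brush',[onz('top',c3(p),.01)[:2] for p in[(272,358),(240,545)]])
print('jam',onz('top',(178,233),.31),'shaker',onz('top',c3((330,54)),.08), 'bowl',onz('top',(393,127),.055))
```

```text
bk [0.4425 0.172  0.0777] [np.float64(0.001060611987588929), np.float64(0.001060611987589049)] [0.4415 0.1721 0.08  ]
A [ 0.6412 -0.0893  0.0537] [np.float64(0.001659896967659792), np.float64(0.0016598969676595724)] [ 0.6396 -0.0885  0.054 ]
B [ 0.5349 -0.0929  0.0552] [np.float64(0.0013067139209943966), np.float64(0.0013067139209943898)] [ 0.5338 -0.0926  0.054 ]
C [ 0.441  -0.0898  0.0559] [np.float64(0.0013852594617014945), np.float64(0.00138525946170144)] [ 0.4397 -0.0896  0.054 ]
D [ 0.6389 -0.1834  0.0557] [np.float64(0.0017781911556148185), np.float64(0.0017781911556148098)] [ 0.6375 -0.1829  0.054 ]
E [ 0.5311 -0.1728  0.0577] [np.float64(0.0018923572459369241), np.float64(0.001892357245936861)] [ 0.5296 -0.1729  0.054 ]
tray
[[0.71760494142543, 0.26259760404965427], [0.7202237434529615, 0.0712336951851414], [0.3795935080738023, 0.06472893756876183], [0.3763067263692305, 0.2561103615734145]] [0.5484 0.1637 0.046 ] edges [np.float64(0.34135986277752883), np.float64(0.19138182708910736), np.float64(0.3406923379327883), np.float64(0.1914096454936954)] yaws [np.float64(1.08892119
[... 1014 characters left out ...]
np.float64(0.0037898478640195723)])
crate
[[0.6347019710163436, -0.24960777663526063], [0.6258873560105889, -0.4359465993263602], [0.3207072502246644, -0.41591572196393584], [0.3285577412701538, -0.23276166619187066]] [ 0.4775 -0.3336  0.035 ] edges [np.float64(0.3066073724553256), np.float64(0.18654719048971155), np.float64(0.30583677511937074), np.float64(0.18332222548128763)] yaws [np.float64(-3.1496219818636537), np.float64(-92.70831396077295), np.float64(176.24470652543678), np.float64(87.54564623083941)]
cutter [ 0.3682 -0.0238  0.035 ]
brush [array([ 0.4348, -0.1848]), array([ 0.252 , -0.1457])]
jam [0.4511 0.4998 0.31  ] shaker [ 0.7242 -0.24    0.08  ] bowl [ 0.7959 -0.1433  0.055 ]
```

Both views agree: tin tops at 0.054 m, baked lid at 0.078 m, handle at 0.072 m and rack at 0.227 m, matching the text. There is one baked tin and five silver tins. I'll lift clear and go to the baked tin first.

apply_moves(
  delta_pos=[
    [0,0,0.3],
    [0,0,0.3],
    [0,0,0.3],
    [0.559,-0.762,0.3],
    [0.559,-0.762,0.3],
    [0.559,-0.762,0.3],
    [0.559,-0.762,0.3],
    [0.559,-0.762,0.3],
  ],
  dr=[
    [0,0,0],
    [0,0,0],
    [0,0,0],
    [0,0,-1],
    [0,0,-1],
    [0,0,-1],
    [0,0,-1],
    [0,0,-1],
  ],
  jaw=[1,1,1,0.85,0.85,0.85,0.85,0.85],
  force=25,
)

```text
time: 0.77
tool_pos: [0.3419, 0.3078, 0.3465]
tool_rot: [-3.141, -0.0, 2.207]
contact_force: [1.5, 1.0, 1.4]
opening: 0.0779
grip_force: 0.0
```

apply_moves(
  delta_pos=[
    [0.25,-0.34,0],
    [0.25,-0.34,0],
    [0.25,-0.34,0],
    [0.25,-0.34,0],
    [0.25,-0.34,-0.36],
    [0.25,-0.34,-0.36],
    [0.25,-0.34,-0.36],
    [0.25,-0.34,-0.36],
  ],
  dr=[
    [0,0,-1],
    [0,0,-1],
    [0,0,-1],
    [0,0,-1],
    [0,0,-1],
    [0,0,-1],
    [0,0,-1],
    [0,0,-1],
  ],
  jaw=[0.85,0.85,0.85,0.85,0.85,0.85,0.85,0.85],
)

```text
time: 1.43
tool_pos: [0.4389, 0.1723, 0.1978]
tool_rot: [-3.134, 0.001, 1.712]
contact_force: [-1.3, -0.1, 0.2]
opening: 0.078
grip_force: 0.0
```

apply_moves(
  delta_pos=[
    [0,0,0],
    [0,0,0],
    [0,0,0],
    [0,0,0],
    [0,0,0],
    [0,0,0],
  ],
  dr=[
    [0,0,-0.284],
    [0,0,-0.284],
    [0,0,-0.284],
    [0,0,-0.284],
    [0,0,-0.284],
    [0,0,-0.284],
  ],
  jaw=[0.85,0.85,0.85,0.85,0.85,0.85],
)

```text
time: 1.93
tool_pos: [0.4418, 0.1737, 0.2034]
tool_rot: [3.14, -0.0, 1.572]
contact_force: [-0.1, -0.0, 0.6]
opening: 0.0777
grip_force: 0.0
```

```bash
cat >> h.py <<'E'
def lids(): # bright/copper lid blobs in the top picture -> world xy (lid height given)
    _,im=snap('top','_t'); lab=im.astype(int)
    m=((lab.min(2)>125)&(np.ptp(lab,axis=2)<45)).astype(np.uint8)
    m[:, :342]=0; m[:,425:]=0; m[:150]=0; m[290:]=0
    n,_,st,ce=cv2.connectedComponentsWithStats(m)
    return [(c.round(1).tolist(),int(a[4]),onz('top',c,.054)[:2].round(4).tolist()) for c,a in zip(ce[1:],st[1:]) if a[4]>60]
def weigh(n=12):
    f=[]
    for _ in range(n):
        f.append(telemetry.observe()['contact_force']); eyes.read_camera('wrist')
    f=np.array(f); return f.mean(0).round(3),f.std(0).round(3)
E
python3 - <<'E'
from h import *
for l in lids():print(l)
s,_=snap('wrist','w1');print(s['tool_pos'],s['tool_rot'],weigh(6)); print(proj('wrist',[.442,.172,.08],s))
E
```

```text
([350.6, 199.8], 157, [0.5488, 0.0116])
([379.3, 171.9], 224, [0.6411, -0.0891])
([406.8, 171.8], 224, [0.6388, -0.1832])
([381.6, 203.0], 231, [0.5349, -0.0926])
([405.3, 203.6], 229, [0.5306, -0.1726])
([381.9, 231.3], 233, [0.44, -0.0898])
([402.0, 262.9], 111, [0.3325, -0.1531])
[0.44173446 0.17363453 0.20332074] [ 3.14028171e+00 -2.68727336e-04  1.57195756e+00] (array([0.113, 0.098, 0.264]), array([0.307, 0.36 , 0.202]))
[323.32819159 192.32229098]
```

View pics/w1.png

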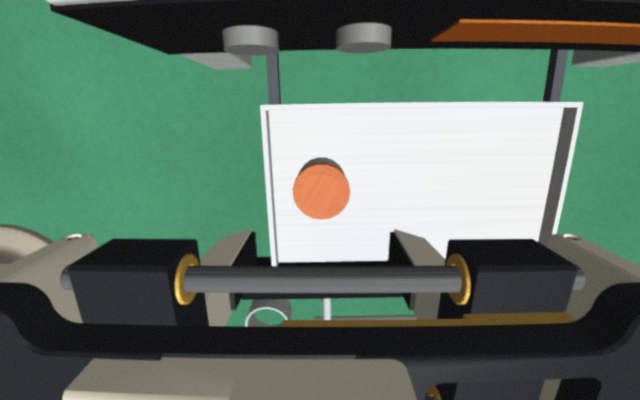

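The wrist view shows the copper lid at (321,191), 2 px from the prediction. I'll descend, grip and lift.

apply_moves(
  delta_pos=[
    [0,-0.004,-0.3],
    [0,-0.004,-0.3],
    [0,-0.004,-0.3],
    [0,-0.004,-0.35],
    [0,-0.004,-0.398],
    [0,-0.004,-0.398],
    [0,-0.004,-0.398],
    [0,-0.004,-0.398],
  ],
  dr=[
    [0,0,0],
    [0,0,0],
    [0,0,0],
    [0,0,0],
    [0,0,0],
    [0,0,0],
    [0,0,0],
    [0,0,0],
  ],
  jaw=[0.85,0.85,0.85,0.85,0.85,0.85,0.85,0.85],
)

```text
time: 3.0
tool_pos: [0.4423, 0.1721, 0.0445]
tool_rot: [3.14, -0.0, 1.571]
contact_force: [-0.4, -0.0, -0.6]
opening: 0.0779
grip_force: 0.0
```

apply_moves(
  delta_pos=[
    [0,0,0],
    [0,0,0],
    [0,0,0],
    [0,0,0],
    [0,0,0],
    [0,0,0],
    [0,0,0],
    [0,0,0],
  ],
  dr=[
    [0,0,0],
    [0,0,0],
    [0,0,0],
    [0,0,0],
    [0,0,0],
    [0,0,0],
    [0,0,0],
    [0,0,0],
  ],
  jaw=[0.4,0.4,0.4,0.4,0.4,0.4,0.4,0.4],
  force=25,
)

```text
time: 3.67
tool_pos: [0.4417, 0.172, 0.0443]
tool_rot: [3.141, -0.0, 1.571]
contact_force: [-1.9, 0.1, 6.4]
opening: 0.0577
grip_force: 25.0
```

apply_moves(
  delta_pos=[
    [0,0,0.05],
    [0,0,0.15],
    [0,0,0.25],
    [0,0,0.35],
    [0,0,0.45],
    [0,0,0.55],
    [0,0,0.64],
    [0,0,0.64],
  ],
  dr=[
    [0,0,0],
    [0,0,0],
    [0,0,0],
    [0,0,0],
    [0,0,0],
    [0,0,0],
    [0,0,0],
    [0,0,0],
  ],
  jaw=[0.4,0.4,0.4,0.4,0.4,0.4,0.4,0.4],
)

```text
time: 4.33
tool_pos: [0.444, 0.1725, 0.3068]
tool_rot: [3.129, -0.003, 1.571]
contact_force: [0.9, 0.3, -2.3]
opening: 0.0575
grip_force: 25.0
```

apply_moves(
  delta_pos=[
    [0,0,0],
    [0,0,0],
    [0,0,0],
    [0,0,0],
  ],
  dr=[
    [0,0,0],
    [0,0,0],
    [0,0,0],
    [0,0,0],
  ],
  jaw=[0.4,0.4,0.4,0.4],
)

```text
time: 4.67
tool_pos: [0.4407, 0.1717, 0.2977]
tool_rot: [-3.138, 0.001, 1.571]
contact_force: [0.6, -0.3, -3.1]
opening: 0.0576
grip_force: 25.0
```

Run:
```python
from h import *
print(weigh(16)); s=telemetry.observe(); print(s['tool_pos'],s['opening'],s['joint_efforts'])
```

```text
(array([ 0.132, -0.15 , -2.545]), array([0.568, 0.379, 0.454]))
[0.44150858 0.1718964  0.299571  ] 0.05735248236510027 [-1.37434519e-03 -3.78275478e+01 -2.67154348e+01  8.85929936e-02
  1.82248437e-02  1.05256910e-05]
```

Baked tin (250 g nominal) reads -2.55 N, so the scale is true. I'll take it to the rack.

apply_moves(
  delta_pos=[
    [0.03,0.08,0],
    [0.06,0.18,0],
    [0.09,0.28,0],
    [0.12,0.38,0],
    [0.15,0.46,0],
    [0.17,0.5,0],
    [0.17,0.5,0],
    [0.17,0.5,0],
  ],
  dr=[
    [0,0,0],
    [0,0,0],
    [0,0,0],
    [0,0,0],
    [0,0,0],
    [0,0,0],
    [0,0,0],
    [0,0,0],
  ],
  jaw=[0.4,0.4,0.4,0.4,0.4,0.4,0.4,0.4],
)

```text
time: 6.13
tool_pos: [0.5093, 0.3725, 0.2984]
tool_rot: [-3.14, 0.001, 1.572]
contact_force: [0.2, -0.2, -2.6]
opening: 0.0582
grip_force: 25.0
```

apply_moves(
  delta_pos=[
    [0,0,-0.05],
    [0,0,-0.09],
    [0,0,-0.11],
    [0,0,-0.125],
    [0,0,-0.132],
    [0,0,-0.136],
    [0,0,-0.136],
    [0,0,-0.136],
  ],
  dr=[
    [0,0,0],
    [0,0,0],
    [0,0,0],
    [0,0,0],
    [0,0,0],
    [0,0,0],
    [0,0,0],
    [0,0,0],
  ],
  jaw=[0.4,0.4,0.4,0.4,0.4,0.4,0.4,0.4],
)

```text
time: 6.8
tool_pos: [0.5098, 0.372, 0.246]
tool_rot: [3.14, -0.001, 1.571]
contact_force: [-0.2, -0.3, -2.6]
opening: 0.0578
grip_force: 25.0
```

apply_moves(
  delta_pos=[
    [0,0,-0.004],
    [0,0,-0.006],
    [0,0,-0.006],
    [0,0,-0.006],
  ],
  dr=[
    [0,0,0],
    [0,0,0],
    [0,0,0],
    [0,0,0],
  ],
  jaw=[0.4,0.4,0.4,0.4],
)

```text
time: 7.13
tool_pos: [0.5099, 0.3721, 0.2443]
tool_rot: [3.139, -0.001, 1.571]
contact_force: [-0.9, -0.6, 6.2]
opening: 0.0575
grip_force: 25.0
```

apply_moves(
  delta_pos=[
    [0,0,0],
    [0,0,0],
    [0,0,0],
    [0,0,0.05],
    [0,0,0.12],
    [0,0,0.2],
    [0,0,0.2],
    [0,0,0.2],
  ],
  dr=[
    [0,0,0],
    [0,0,0],
    [0,0,0],
    [0,0,0],
    [0,0,0],
    [0,0,0],
    [0,0,0],
    [0,0,0],
  ],
  jaw=[0.82,0.82,0.82,0.82,0.82,0.82,0.82,0.82],
)

```text
time: 7.8
tool_pos: [0.5101, 0.3723, 0.3247]
tool_rot: [3.138, -0.002, 1.571]
contact_force: [-0.1, 0.1, 0.0]
opening: 0.0756
grip_force: 0.0
```

apply_moves(
  delta_pos=[
    [-0.07,-0.9,0],
    [-0.07,-0.9,0],
    [-0.07,-0.9,0],
    [-0.07,-0.9,0],
    [-0.07,-0.9,-0.2],
    [-0.07,-0.9,-0.2],
    [-0.07,-0.9,-0.2],
    [-0.07,-0.9,-0.2],
  ],
  dr=[
    [0,0,0],
    [0,0,0],
    [0,0,0],
    [0,0,0],
    [0,0,0],
    [0,0,0],
    [0,0,0],
    [0,0,0],
  ],
  jaw=[0.82,0.82,0.82,0.82,0.82,0.82,0.82,0.82],
)

```text
time: 8.47
tool_pos: [0.4833, 0.0504, 0.2574]
tool_rot: [-3.14, -0.0, 1.571]
contact_force: [0.7, -0.1, -0.2]
opening: 0.0751
grip_force: 0.0
```

Run:
```python
from h import *
for l in lids():print(l)
print(telemetry.observe()['tool_pos'])
im=cv2.imread('pics/_t.png');cv2.imwrite('pics/t2.png',im)
```

```text
([379.3, 171.9], 223, [0.6412, -0.0891])
([406.8, 171.8], 223, [0.6388, -0.1831])
([405.3, 203.6], 227, [0.5307, -0.1727])
([386.7, 201.8], 67, [0.5386, -0.11])
([385.4, 231.6], 122, [0.4384, -0.1013])
([402.0, 262.9], 110, [0.3326, -0.153])
[0.48164531 0.04443285 0.25421902]
```

View pics/t2.png

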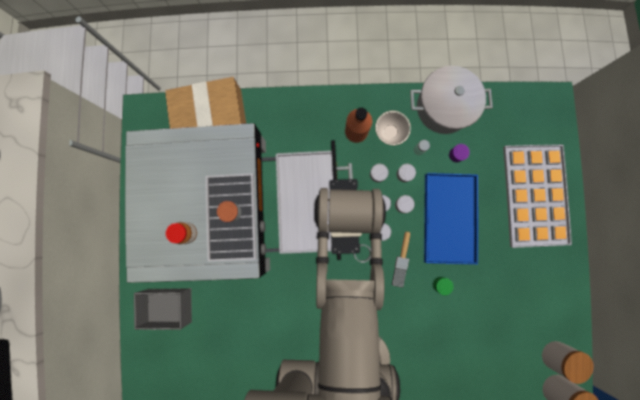

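The baked tin stands on the rack at (228,211) and all silver tins are unmoved. Now tin C.

apply_moves(
  delta_pos=[
    [-0.1,-0.33,0],
    [-0.1,-0.33,0],
    [-0.1,-0.33,0],
    [-0.1,-0.33,0],
    [-0.1,-0.33,-0.3],
    [-0.1,-0.33,-0.3],
    [-0.1,-0.33,-0.3],
    [-0.1,-0.33,-0.3],
  ],
  dr=[
    [0,0,0],
    [0,0,0],
    [0,0,0],
    [0,0,0],
    [0,0,0],
    [0,0,0],
    [0,0,0],
    [0,0,0],
  ],
  jaw=[0.82,0.82,0.82,0.82,0.82,0.82,0.82,0.82],
)

```text
time: 9.18
tool_pos: [0.4396, -0.0782, 0.1328]
tool_rot: [-3.128, -0.005, 1.57]
contact_force: [-1.4, 1.1, -1.0]
opening: 0.0752
grip_force: 0.0
```

Run:
```python
from h import *
print(weigh(8)); s,im=snap('wrist','w2'); print(s['tool_pos'],s['tool_rot'],proj('wrist',[.44,-.0898,.054],s))
```

```text
(array([ 0.147, -0.007, -0.198]), array([0.693, 0.552, 0.534]))
[ 0.44558718 -0.08009997  0.14089229] [3.13840984e+00 1.11264921e-03 1.57104847e+00] [316.67304379 211.72136855]
```

View pics/w2.png

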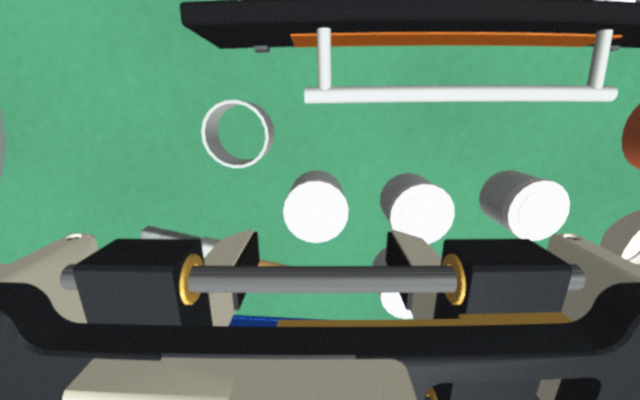

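Tin C's lid is at (316,211), exactly as predicted.

apply_moves(
  delta_pos=[
    [-0.014,-0.0245,0],
    [-0.014,-0.0245,-0.07],
    [-0.014,-0.0245,-0.15],
    [-0.014,-0.0245,-0.23],
    [-0.014,-0.0245,-0.28],
    [-0.014,-0.0245,-0.302],
    [-0.014,-0.0245,-0.302],
    [-0.014,-0.0245,-0.302],
  ],
  dr=[
    [0,0,0],
    [0,0,0],
    [0,0,0],
    [0,0,0],
    [0,0,0],
    [0,0,0],
    [0,0,0],
    [0,0,0],
  ],
  jaw=[0.82,0.82,0.82,0.82,0.82,0.82,0.82,0.82],
)

```text
time: 10.3
tool_pos: [0.4396, -0.0899, 0.0192]
tool_rot: [3.141, 0.0, 1.571]
contact_force: [-0.5, 0.2, 0.9]
opening: 0.0749
grip_force: 0.0
```

apply_moves(
  delta_pos=[
    [0,0,0],
    [0,0,0],
    [0,0,0],
    [0,0,0],
    [0,0,0.1],
    [0,0,0.2],
    [0,0,0.25],
    [0,0,0.25],
  ],
  dr=[
    [0,0,0],
    [0,0,0],
    [0,0,0],
    [0,0,0],
    [0,0,0],
    [0,0,0],
    [0,0,0],
    [0,0,0],
  ],
  jaw=[0.4,0.4,0.4,0.4,0.4,0.4,0.4,0.4],
)

```text
time: 10.97
tool_pos: [0.4416, -0.0906, 0.1229]
tool_rot: [3.133, 0.003, 1.571]
contact_force: [0.4, 0.1, -1.0]
opening: 0.0577
grip_force: 25.0
```

apply_moves(
  delta_pos=[
    [0,0,0.1],
    [0,0,0.1],
    [0,0,0.1],
    [0,0,0.1],
    [0,0,0.1],
    [0,0,0.1],
    [0,0,0.1],
    [0,0,0.1],
  ],
  dr=[
    [0,0,0],
    [0,0,0],
    [0,0,0],
    [0,0,0],
    [0,0,0],
    [0,0,0],
    [0,0,0],
    [0,0,0],
  ],
  jaw=[0.4,0.4,0.4,0.4,0.4,0.4,0.4,0.4],
)

```text
time: 11.63
tool_pos: [0.4387, -0.0896, 0.1578]
tool_rot: [-3.14, -0.0, 1.571]
contact_force: [0.1, -0.0, -1.3]
opening: 0.0576
grip_force: 25.0
```

Run:
```python
from h import *
print(weigh(10)); s=telemetry.observe(); print(s['tool_pos'],s['opening'],s['time'])
```

```text
(array([ 0.072,  0.052, -1.414]), array([0.313, 0.479, 0.416]))
[ 0.43905243 -0.08972108  0.15856466] 0.05772544750984622 12.1333
```

Tin C weighs about 144 g, underfilled, so it goes in the crate.

apply_moves(
  delta_pos=[
    [-0.03,-0.09,0],
    [-0.05,-0.19,0],
    [-0.08,-0.29,0],
    [-0.1,-0.38,0],
    [-0.122,-0.46,0],
    [-0.122,-0.498,0],
    [-0.122,-0.498,0],
    [-0.122,-0.498,0],
  ],
  dr=[
    [0,0,0],
    [0,0,0],
    [0,0,0],
    [0,0,0],
    [0,0,0],
    [0,0,0],
    [0,0,0],
    [0,0,0],
  ],
  jaw=[0.4,0.4,0.4,0.4,0.4,0.4,0.4,0.4],
)

```text
time: 12.8
tool_pos: [0.3901, -0.2889, 0.1582]
tool_rot: [-3.141, -0.001, 1.569]
contact_force: [0.1, -0.1, -1.7]
opening: 0.0577
grip_force: 25.0
```

apply_moves(
  delta_pos=[
    [0,0,-0.09],
    [0,0,-0.18],
    [0,0,-0.25],
    [0,0,-0.3],
    [0,0,-0.32],
    [0,0,-0.333],
    [0,0,-0.333],
    [0,0,-0.333],
  ],
  dr=[
    [0,0,0],
    [0,0,0],
    [0,0,0],
    [0,0,0],
    [0,0,0],
    [0,0,0],
    [0,0,0],
    [0,0,0],
  ],
  jaw=[0.4,0.4,0.4,0.4,0.4,0.4,0.4,0.4],
)

```text
time: 13.47
tool_pos: [0.3911, -0.2888, 0.0263]
tool_rot: [3.14, 0.001, 1.572]
contact_force: [-0.6, -0.7, -1.2]
opening: 0.058
grip_force: 25.0
```

apply_moves(
  delta_pos=[
    [0,0,-0.005],
    [0,0,-0.005],
    [0,0,-0.005],
    [0,0,-0.005],
    [0,0,-0.005],
    [0,0,0.09],
    [0,0,0.19],
    [0,0,0.29],
  ],
  dr=[
    [0,0,0],
    [0,0,0],
    [0,0,0],
    [0,0,0],
    [0,0,0],
    [0,0,0],
    [0,0,0],
    [0,0,0],
  ],
  jaw=[0.4,0.4,0.74,0.74,0.74,0.74,0.74,0.74],
)

```text
time: 14.13
tool_pos: [0.3895, -0.2884, 0.1422]
tool_rot: [-3.14, -0.002, 1.571]
contact_force: [1.4, -0.9, 0.8]
opening: 0.0676
grip_force: 0.0
```

apply_moves(
  delta_pos=[
    [0,0,0.04],
    [0.35,0.29,0.04],
    [0.35,0.29,0.04],
    [0.35,0.29,0.04],
    [0.35,0.29,0.04],
    [0.35,0.29,0.04],
    [0.35,0.29,0.04],
    [0.35,0.29,0.04],
  ],
  dr=[
    [0,0,0],
    [0,0,0],
    [0,0,0],
    [0,0,0],
    [0,0,0],
    [0,0,0],
    [0,0,0],
    [0,0,0],
  ],
  jaw=[0.82,0.82,0.82,0.82,0.82,0.82,0.82,0.82],
)

```text
time: 14.8
tool_pos: [0.5302, -0.1723, 0.1569]
tool_rot: [-3.141, -0.0, 1.573]
contact_force: [-1.4, 0.7, 0.4]
opening: 0.0753
grip_force: 0.0
```

```bash
cat >> h.py <<'E'
def wl(z=.054): # bright round blobs in the wrist view, as world xy on height z
    s=telemetry.observe(); im=eyes.read_camera('wrist').astype(int)
    m=((im.min(2)>185)&(np.ptp(im,axis=2)<30)).astype(np.uint8); m=cv2.morphologyEx(m,cv2.MORPH_OPEN,np.ones((9,9)))
    cv2.imwrite('pics/_w.png',im[:,:,::-1])
    n,_,st,ce=cv2.connectedComponentsWithStats(m)
    print('tcp',s['tool_pos'].round(4),'t',s['time'])
    for c,a in zip(ce[1:],st[1:]):
        if a[4]>800 and a[1]+a[3]<250: print(c.round(0),a.tolist(),onz('wrist',[c[0],c[1]],z,s)[:2].round(4))
E
python3 - <<'E'
from h import *
wl()
for l in lids():print(l)
E
```

```text
tcp [ 0.5302 -0.1723  0.1569] t 14.8
[452. 103.] [420, 69, 66, 69, 3576] [ 0.6403 -0.0892]
[328. 106.] [295, 72, 67, 69, 3650] [ 0.5338 -0.0924]
[591. 143.] [545, 101, 95, 94, 5078] [ 0.773  -0.1216]
[130. 175.] [113, 157, 36, 38, 1191] [ 0.3519 -0.1524]
[323. 197.] [293, 168, 61, 59, 2864] [ 0.5298 -0.1728]
[438. 208.] [408, 180, 60, 57, 2708] [ 0.6376 -0.1833]
([350.8, 200.6], 146, [0.5462, 0.0112])
([379.3, 171.9], 222, [0.6411, -0.089])
([402.8, 170.7], 93, [0.6432, -0.1697])
([381.7, 203.0], 229, [0.535, -0.0929])
([403.3, 203.7], 164, [0.5306, -0.166])[ WARN:0@0.856] global loadsave.cpp:1063 imwrite_ Unsupported depth image for selected encoder is fallbacked to CV_8U.
```

Wrist detection agrees with the earlier positions, and tin E is right below.

apply_moves(
  delta_pos=[
    [0,-0.001,-0.09],
    [0,-0.001,-0.17],
    [0,-0.001,-0.24],
    [0,-0.001,-0.3],
    [0,-0.001,-0.33],
    [0,-0.001,-0.343],
    [0,-0.001,-0.343],
    [0,-0.001,-0.343],
  ],
  dr=[
    [0,0,0],
    [0,0,0],
    [0,0,0],
    [0,0,0],
    [0,0,0],
    [0,0,0],
    [0,0,0],
    [0,0,0],
  ],
  jaw=[0.82,0.82,0.82,0.82,0.82,0.82,0.82,0.82],
)

```text
time: 15.57
tool_pos: [0.5302, -0.1742, 0.0208]
tool_rot: [3.141, 0.0, 1.57]
contact_force: [-0.9, -0.1, -0.3]
opening: 0.0757
grip_force: 0.0
```

apply_moves(
  delta_pos=[
    [0,0,0],
    [0,0,0],
    [0,0,0],
    [0,0,0],
    [0,0,0.1],
    [0,0,0.2],
    [0,0,0.3],
    [0,0,0.35],
  ],
  dr=[
    [0,0,0],
    [0,0,0],
    [0,0,0],
    [0,0,0],
    [0,0,0],
    [0,0,0],
    [0,0,0],
    [0,0,0],
  ],
  jaw=[0.4,0.4,0.4,0.4,0.4,0.4,0.4,0.4],
)

```text
time: 16.23
tool_pos: [0.5316, -0.1738, 0.1649]
tool_rot: [3.136, 0.003, 1.571]
contact_force: [0.8, -0.5, -1.9]
opening: 0.0575
grip_force: 25.0
```

apply_moves(
  delta_pos=[
    [0,0,0],
    [0,0,0],
    [0,0,0],
    [0,0,0],
    [0,0,0],
    [0,0,0],
    [0,0,0],
    [0,0,0],
  ],
  dr=[
    [0,0,0],
    [0,0,0],
    [0,0,0],
    [0,0,0],
    [0,0,0],
    [0,0,0],
    [0,0,0],
    [0,0,0],
  ],
  jaw=[0.4,0.4,0.4,0.4,0.4,0.4,0.4,0.4],
)

```text
time: 16.9
tool_pos: [0.5301, -0.1733, 0.1596]
tool_rot: [-3.141, -0.0, 1.571]
contact_force: [-0.9, -0.0, -3.1]
opening: 0.0573
grip_force: 25.0
```

Run:
```python
from h import *
print(weigh(12)); s=telemetry.observe(); print(s['tool_pos'],s['opening'],s['time'])
```

```text
(array([ 0.024,  0.087, -2.522]), array([0.645, 0.34 , 0.394]))
[ 0.53021579 -0.17329558  0.16014264] 0.057603123773494185 17.5
```

About 257 g ± 11 is borderline, so I'll sample more, including the joint torques.

```bash
cat >> h.py <<'E'
def weigh2(n=15):
    F=[];Q=[];J=None
    for _ in range(n):
        s=telemetry.observe();F.append(s['contact_force'][2]);Q.append(s['joint_efforts'][:3]);eyes.read_camera('top')
    Q=np.array(Q);print('Fz',np.mean(F).round(3),np.std(F).round(3),np.round(F,1).tolist());print('tau',Q.mean(0).round(3),Q.std(0).round(3),'q',s['qpos'][:3].round(4),'p',s['tool_pos'].round(4))
E
python3 - <<'E'
from h import *
weigh2(15)
E
```

```text
Fz -2.776 0.524 [-3.5, -1.8, -2.6, -3.1, -2.0, -2.8, -2.6, -2.1, -3.0, -3.6, -2.8, -3.3, -2.2, -3.2, -3.1]
tau [ -0.    -49.093 -23.721] [0.001 0.002 0.001] q [-0.4533  0.4614  1.5317] p [ 0.5302 -0.1733  0.1601]
```

Torques are far cleaner (σ 0.002 Nm ≈ 0.4 g). I'll hover over the tray slot, weigh, place, then read the empty torque at the same pose.

apply_moves(
  delta_pos=[
    [0.02,0.08,0],
    [0.05,0.17,0],
    [0.08,0.27,0],
    [0.11,0.37,0],
    [0.14,0.47,0],
    [0.17,0.57,0],
    [0.2,0.67,0],
    [0.22,0.76,0],
  ],
  dr=[
    [0,0,0],
    [0,0,0],
    [0,0,0],
    [0,0,0],
    [0,0,0],
    [0,0,0],
    [0,0,0],
    [0,0,0],
  ],
  jaw=[0.4,0.4,0.4,0.4,0.4,0.4,0.4,0.4],
)

```text
time: 18.92
tool_pos: [0.6188, 0.1332, 0.1601]
tool_rot: [3.141, -0.0, 1.571]
contact_force: [1.1, -0.4, -2.2]
opening: 0.0576
grip_force: 25.0
```

Run:
```python
from h import *
eyes.read_camera('side');eyes.read_camera('side');print(telemetry.observe()['tool_pos'])
```

```text
[0.61854882 0.13667039 0.15975424]
```

apply_moves(
  delta_pos=[
    [0.04,0.08,0],
    [0.07,0.13,-0.05],
    [0.079,0.148,-0.1],
    [0.079,0.148,-0.1],
    [0.079,0.148,-0.1],
    [0.079,0.148,-0.1],
    [0.079,0.148,-0.1],
    [0.079,0.148,-0.1],
  ],
  dr=[
    [0,0,0],
    [0,0,0],
    [0,0,0],
    [0,0,0],
    [0,0,0],
    [0,0,0],
    [0,0,0],
    [0,0,0],
  ],
  jaw=[0.4,0.4,0.4,0.4,0.4,0.4,0.4,0.4],
)

```text
time: 19.68
tool_pos: [0.6504, 0.1889, 0.1218]
tool_rot: [3.139, -0.0, 1.57]
contact_force: [0.1, -0.8, -2.7]
opening: 0.0577
grip_force: 25.0
```

apply_moves(
  delta_pos=[
    [0,0,0],
    [0,0,0],
    [0,0,0],
    [0,0,0],
    [0,0,0],
    [0,0,0],
    [0,0,0],
    [0,0,0],
  ],
  dr=[
    [0,0,0],
    [0,0,0],
    [0,0,0],
    [0,0,0],
    [0,0,0],
    [0,0,0],
    [0,0,0],
    [0,0,0],
  ],
  jaw=[0.4,0.4,0.4,0.4,0.4,0.4,0.4,0.4],
)

```text
time: 20.35
tool_pos: [0.6498, 0.1899, 0.12]
tool_rot: [-3.142, 0.0, 1.571]
contact_force: [-0.2, -0.1, -2.4]
opening: 0.0572
grip_force: 25.0
```

Run:
```python
from h import *
weigh2(3)
```

```text
Fz -2.492 0.346 [-2.4, -2.1, -3.0]
tau [-5.0000e-03 -6.2040e+01 -2.4924e+01] [0.004 0.008 0.001] q [0.1713 0.709  1.1975] p [0.6498 0.1899 0.12  ]
```

apply_moves(
  delta_pos=[
    [0,0,-0.08],
    [0,0,-0.13],
    [0,0,-0.16],
    [0,0,-0.175],
    [0,0,-0.18],
    [0,0,-0.183],
    [0,0,-0.186],
    [0,0,-0.186],
  ],
  dr=[
    [0,0,0],
    [0,0,0],
    [0,0,0],
    [0,0,0],
    [0,0,0],
    [0,0,0],
    [0,0,0],
    [0,0,0],
  ],
  jaw=[0.4,0.4,0.4,0.4,0.4,0.4,0.4,0.4],
)

```text
time: 21.17
tool_pos: [0.6507, 0.1901, 0.0471]
tool_rot: [3.139, -0.0, 1.571]
contact_force: [0.2, 0.2, -0.4]
opening: 0.0574
grip_force: 25.0
```

apply_moves(
  delta_pos=[
    [0,0,-0.002],
    [0,0,-0.002],
    [0,0,-0.002],
    [0,0,-0.002],
    [0,0,0.08],
    [0,0,0.16],
    [0,0,0.186],
    [0,0,0.186],
  ],
  dr=[
    [0,0,0],
    [0,0,0],
    [0,0,0],
    [0,0,0],
    [0,0,0],
    [0,0,0],
    [0,0,0],
    [0,0,0],
  ],
  jaw=[0.4,0.74,0.74,0.74,0.74,0.74,0.74,0.74],
)

```text
time: 21.83
tool_pos: [0.652, 0.1903, 0.1242]
tool_rot: [3.134, -0.001, 1.571]
contact_force: [0.7, 0.0, 0.2]
opening: 0.0676
grip_force: 0.0
```

apply_moves(
  delta_pos=[
    [0,0,0],
    [0,0,0],
    [0,0,0],
    [0,0,0],
    [0,0,0],
    [0,0,0],
    [0,0,0],
    [0,0,0],
  ],
  dr=[
    [0,0,0],
    [0,0,0],
    [0,0,0],
    [0,0,0],
    [0,0,0],
    [0,0,0],
    [0,0,0],
    [0,0,0],
  ],
  jaw=[0.82,0.82,0.82,0.82,0.82,0.82,0.82,0.82],
)

```text
time: 22.5
tool_pos: [0.6498, 0.1899, 0.1199]
tool_rot: [-3.141, 0.0, 1.571]
contact_force: [-0.2, -0.7, 0.4]
opening: 0.0752
grip_force: 0.0
```

Run:
```python
from h import *
weigh2(3); s=telemetry.observe(); r=np.hypot(*s['tool_pos'][:2])
print('tool radius',r)
```

```text
Fz 0.046 0.367 [0.4, 0.2, -0.5]
tau [-4.0000e-03 -6.0134e+01 -2.3974e+01] [0.002 0.017 0.011] q [0.1712 0.7089 1.1975] p [0.6498 0.1899 0.1201]
tool radius 0.6770051315016301
```

Tin E's torque difference of 1.906 Nm at r=0.677 gives about 287 g, which agrees with the force reading, so it belongs on the tray. Next is tin B. I'll read the empty torque before grasping from now on.

apply_moves(
  delta_pos=[
    [-0.289,-0.707,0.1],
    [-0.289,-0.707,0.1],
    [-0.289,-0.707,0.1],
    [-0.289,-0.707,0.1],
    [-0.289,-0.707,0.1],
    [-0.289,-0.707,0.1],
    [-0.289,-0.707,0.1],
    [-0.289,-0.707,0.1],
  ],
  dr=[
    [0,0,0],
    [0,0,0],
    [0,0,0],
    [0,0,0],
    [0,0,0],
    [0,0,0],
    [0,0,0],
    [0,0,0],
  ],
  jaw=[0.82,0.82,0.82,0.82,0.82,0.82,0.82,0.82],
)

```text
time: 23.32
tool_pos: [0.5327, -0.0971, 0.1612]
tool_rot: [3.141, 0.002, 1.568]
contact_force: [0.3, 0.2, -0.5]
opening: 0.0753
grip_force: 0.0
```

apply_moves(
  delta_pos=[
    [0,0,0],
    [0,0,0],
    [0,0,0],
    [0,0,0],
    [0,0,0],
    [0,0,0],
    [0,0,0],
    [0,0,0],
  ],
  dr=[
    [0,0,0],
    [0,0,0],
    [0,0,0],
    [0,0,0],
    [0,0,0],
    [0,0,0],
    [0,0,0],
    [0,0,0],
  ],
  jaw=[0.82,0.82,0.82,0.82,0.82,0.82,0.82,0.82],
)

```text
time: 23.98
tool_pos: [0.5343, -0.0924, 0.16]
tool_rot: [-3.141, -0.0, 1.572]
contact_force: [-0.2, -0.3, -0.6]
opening: 0.0753
grip_force: 0.0
```

```bash
sed -i "s/cv2.imwrite('pics\/_w.png',im\[:,:,::-1\])/pass/" h.py
python3 - <<'E'
from h import *
wl(); weigh2(2)
E
```

```text
tcp [ 0.5343 -0.0924  0.16  ] t 23.9833
[330.  74.] [196, 19, 299, 70, 4586] [0.5396 0.0133]
[436. 192.] [407, 163, 60, 59, 2817] [ 0.6402 -0.089 ]
[322. 195.] [292, 166, 61, 59, 2865] [ 0.5336 -0.0922]
[581. 214.] [528, 188, 106, 57, 3772] [ 0.7879 -0.1115]
Fz 0.008 0.123 [0.1, -0.1]
tau [  0.094 -46.032 -22.605] [0.001 0.002 0.   ] q [-0.3131  0.4349  1.5762] p [ 0.5343 -0.0927  0.16  ]
```

Empty at B: τ2 = -46.032. Grasp it and lift back to the same pose.

apply_moves(
  delta_pos=[
    [0,0,-0.09],
    [0,0,-0.17],
    [0,0,-0.24],
    [0,0,-0.3],
    [0,0,-0.33],
    [0,0,-0.35],
    [0,0,-0.35],
    [0,0,-0.35],
  ],
  dr=[
    [0,0,0],
    [0,0,0],
    [0,0,0],
    [0,0,0],
    [0,0,0],
    [0,0,0],
    [0,0,0],
    [0,0,0],
  ],
  jaw=[0.82,0.82,0.82,0.82,0.82,0.82,0.82,0.82],
)

```text
time: 24.8
tool_pos: [0.5345, -0.093, 0.0204]
tool_rot: [3.141, 0.0, 1.571]
contact_force: [0.8, -0.5, -0.2]
opening: 0.0751
grip_force: 0.0
```

apply_moves(
  delta_pos=[
    [0,0,0],
    [0,0,0],
    [0,0,0],
    [0,0,0],
    [0,0,0.1],
    [0,0,0.2],
    [0,0,0.3],
    [0,0,0.35],
  ],
  dr=[
    [0,0,0],
    [0,0,0],
    [0,0,0],
    [0,0,0],
    [0,0,0],
    [0,0,0],
    [0,0,0],
    [0,0,0],
  ],
  jaw=[0.4,0.4,0.4,0.4,0.4,0.4,0.4,0.4],
)

```text
time: 25.47
tool_pos: [0.5356, -0.0933, 0.1647]
tool_rot: [3.136, 0.002, 1.571]
contact_force: [1.7, -0.2, -3.0]
opening: 0.0578
grip_force: 25.0
```

apply_moves(
  delta_pos=[
    [0,0,0],
    [0,0,0],
    [0,0,0],
    [0,0,0],
    [0,0,0],
    [0,0,0],
    [0,0,0],
    [0,0,0],
  ],
  dr=[
    [0,0,0],
    [0,0,0],
    [0,0,0],
    [0,0,0],
    [0,0,0],
    [0,0,0],
    [0,0,0],
    [0,0,0],
  ],
  jaw=[0.4,0.4,0.4,0.4,0.4,0.4,0.4,0.4],
)

```text
time: 26.13
tool_pos: [0.5341, -0.0929, 0.1596]
tool_rot: [-3.141, -0.0, 1.571]
contact_force: [0.3, -0.6, -3.4]
opening: 0.0578
grip_force: 25.0
```

Run:
```python
from h import *
weigh2(6)
```

```text
Fz -3.539 0.353 [-3.4, -3.2, -4.1, -3.1, -3.5, -3.8]
tau [-5.0000e-03 -4.7871e+01 -2.3718e+01] [0.001 0.025 0.032] q [-0.3136  0.4348  1.5762] p [ 0.5342 -0.0929  0.1601]
```

Tin B is about 350 g, so it goes on the tray.

apply_moves(
  delta_pos=[
    [0.01,0.09,0],
    [0.02,0.19,0],
    [0.03,0.29,0],
    [0.034,0.39,0],
    [0.034,0.49,0],
    [0.034,0.59,0],
    [0.034,0.68,-0.03],
    [0.034,0.707,-0.1],
  ],
  dr=[
    [0,0,0],
    [0,0,0],
    [0,0,0],
    [0,0,0],
    [0,0,0],
    [0,0,0],
    [0,0,0],
    [0,0,0],
  ],
  jaw=[0.4,0.4,0.4,0.4,0.4,0.4,0.4,0.4],
)

```text
time: 27.1
tool_pos: [0.5499, 0.1957, 0.1235]
tool_rot: [3.133, -0.004, 1.574]
contact_force: [0.9, -0.5, -2.6]
opening: 0.0577
grip_force: 25.0
```

apply_moves(
  delta_pos=[
    [0,0,0],
    [0,0,0],
    [0,0,0],
    [0,0,-0.07],
    [0,0,-0.12],
    [0,0,-0.15],
    [0,0,-0.175],
    [0,0,-0.175],
  ],
  dr=[
    [0,0,0],
    [0,0,0],
    [0,0,0],
    [0,0,0],
    [0,0,0],
    [0,0,0],
    [0,0,0],
    [0,0,0],
  ],
  jaw=[0.4,0.4,0.4,0.4,0.4,0.4,0.4,0.4],
)

```text
time: 27.77
tool_pos: [0.5478, 0.1886, 0.0494]
tool_rot: [-3.14, 0.0, 1.569]
contact_force: [-0.3, -0.8, -3.4]
opening: 0.0576
grip_force: 25.0
```

apply_moves(
  delta_pos=[
    [0,0,-0.004],
    [0,0,-0.0085],
    [0,0,-0.0085],
    [0,0,-0.0085],
    [0,0,-0.0085],
    [0,0,0.08],
    [0,0,0.17],
    [0,0,0.27],
  ],
  dr=[
    [0,0,0],
    [0,0,0],
    [0,0,0],
    [0,0,0],
    [0,0,0],
    [0,0,0],
    [0,0,0],
    [0,0,0],
  ],
  jaw=[0.4,0.4,0.74,0.74,0.74,0.74,0.74,0.74],
)

```text
time: 28.43
tool_pos: [0.5472, 0.1898, 0.159]
tool_rot: [-3.14, 0.0, 1.571]
contact_force: [0.7, -0.2, 0.0]
opening: 0.0678
grip_force: 0.0
```

apply_moves(
  delta_pos=[
    [0.23,-0.698,0],
    [0.23,-0.698,0],
    [0.23,-0.698,0],
    [0.23,-0.698,0],
    [0.23,-0.698,0],
    [0.23,-0.698,0],
    [0.23,-0.698,0],
    [0.23,-0.698,0],
  ],
  dr=[
    [0,0,0],
    [0,0,0],
    [0,0,0],
    [0,0,0],
    [0,0,0],
    [0,0,0],
    [0,0,0],
    [0,0,0],
  ],
  jaw=[0.82,0.82,0.82,0.82,0.82,0.82,0.82,0.82],
)

```text
time: 29.1
tool_pos: [0.6415, -0.0968, 0.1586]
tool_rot: [3.139, 0.003, 1.565]
contact_force: [-0.6, 1.0, -1.1]
opening: 0.0753
grip_force: 0.0
```

apply_moves(
  delta_pos=[
    [0,0,0],
    [0,0,0],
    [0,0,0],
    [0,0,0],
    [0,0,0],
    [0,0,0],
    [0,0,0],
    [0,0,0],
  ],
  dr=[
    [0,0,0],
    [0,0,0],
    [0,0,0],
    [0,0,0],
    [0,0,0],
    [0,0,0],
    [0,0,0],
    [0,0,0],
  ],
  jaw=[0.82,0.82,0.82,0.82,0.82,0.82,0.82,0.82],
)

```text
time: 29.77
tool_pos: [0.6399, -0.0888, 0.1582]
tool_rot: [3.141, 0.0, 1.571]
contact_force: [-0.8, -0.2, -0.4]
opening: 0.0754
grip_force: 0.0
```

Run:
```python
from h import *
wl(); weigh2(2)
```

```text
tcp [ 0.6399 -0.0888  0.1582] t 29.7667
[216.  76.] [68, 17, 296, 79, 5229] [0.5497 0.0161]
[324. 196.] [294, 167, 61, 59, 2903] [ 0.6405 -0.0888]
Fz -0.48 0.279 [-0.8, -0.2]
tau [  0.118 -56.647 -24.307] [0.005 0.001 0.001] q [-0.257   0.6188  1.2589] p [ 0.6398 -0.0892  0.1581]
```

apply_moves(
  delta_pos=[
    [0,0,-0.09],
    [0,0,-0.17],
    [0,0,-0.24],
    [0,0,-0.3],
    [0,0,-0.33],
    [0,0,-0.345],
    [0,0,-0.345],
    [0,0,-0.345],
  ],
  dr=[
    [0,0,0],
    [0,0,0],
    [0,0,0],
    [0,0,0],
    [0,0,0],
    [0,0,0],
    [0,0,0],
    [0,0,0],
  ],
  jaw=[0.82,0.82,0.82,0.82,0.82,0.82,0.82,0.82],
)

```text
time: 30.58
tool_pos: [0.6407, -0.0895, 0.0213]
tool_rot: [3.14, 0.0, 1.571]
contact_force: [-0.2, -0.1, 0.3]
opening: 0.0756
grip_force: 0.0
```

apply_moves(
  delta_pos=[
    [0,0,0],
    [0,0,0],
    [0,0,0],
    [0,0,0],
    [0,0,0.1],
    [0,0,0.2],
    [0,0,0.3],
    [0,0,0.345],
  ],
  dr=[
    [0,0,0],
    [0,0,0],
    [0,0,0],
    [0,0,0],
    [0,0,0],
    [0,0,0],
    [0,0,0],
    [0,0,0],
  ],
  jaw=[0.4,0.4,0.4,0.4,0.4,0.4,0.4,0.4],
)

```text
time: 31.25
tool_pos: [0.6416, -0.0897, 0.164]
tool_rot: [3.134, 0.002, 1.571]
contact_force: [0.8, 0.3, -0.9]
opening: 0.0579
grip_force: 25.0
```

apply_moves(
  delta_pos=[
    [0,0,0],
    [0,0,0],
    [0,0,0],
    [0,0,0],
    [0,0,0],
    [0,0,0],
    [0,0,0],
    [0,0,0],
  ],
  dr=[
    [0,0,0],
    [0,0,0],
    [0,0,0],
    [0,0,0],
    [0,0,0],
    [0,0,0],
    [0,0,0],
    [0,0,0],
  ],
  jaw=[0.4,0.4,0.4,0.4,0.4,0.4,0.4,0.4],
)

```text
time: 31.92
tool_pos: [0.6397, -0.0893, 0.1575]
tool_rot: [-3.141, -0.0, 1.571]
contact_force: [-0.2, 0.1, -1.8]
opening: 0.0574
grip_force: 25.0
```

Run:
```python
from h import *
weigh2(6)
```

```text
Fz -1.948 0.516 [-1.8, -2.1, -1.8, -2.8, -2.2, -1.1]
tau [-5.0000e-03 -5.7709e+01 -2.4926e+01] [0.001 0.033 0.03 ] q [-0.2572  0.6188  1.2589] p [ 0.6398 -0.0893  0.1582]
```

Tin A is about 170–190 g, underfilled, so it goes in the crate.

apply_moves(
  delta_pos=[
    [-0.04,-0.09,0],
    [-0.08,-0.18,0],
    [-0.12,-0.27,0],
    [-0.16,-0.36,0],
    [-0.2,-0.45,0],
    [-0.225,-0.515,0],
    [-0.225,-0.515,0],
    [-0.225,-0.515,0],
  ],
  dr=[
    [0,0,0],
    [0,0,0],
    [0,0,0],
    [0,0,0],
    [0,0,0],
    [0,0,0],
    [0,0,0],
    [0,0,0],
  ],
  jaw=[0.4,0.4,0.4,0.4,0.4,0.4,0.4,0.4],
)

```text
time: 32.88
tool_pos: [0.5491, -0.2969, 0.1582]
tool_rot: [3.141, -0.0, 1.567]
contact_force: [-0.0, 0.6, -1.8]
opening: 0.0574
grip_force: 25.0
```

apply_moves(
  delta_pos=[
    [0,0,-0.09],
    [0,0,-0.18],
    [0,0,-0.25],
    [0,0,-0.29],
    [0,0,-0.315],
    [0,0,-0.324],
    [0,0,-0.324],
    [0,0,-0.324],
  ],
  dr=[
    [0,0,0],
    [0,0,0],
    [0,0,0],
    [0,0,0],
    [0,0,0],
    [0,0,0],
    [0,0,0],
    [0,0,0],
  ],
  jaw=[0.4,0.4,0.4,0.4,0.4,0.4,0.4,0.4],
)

```text
time: 33.55
tool_pos: [0.5508, -0.2953, 0.0298]
tool_rot: [3.14, 0.001, 1.571]
contact_force: [-1.1, -0.3, -1.8]
opening: 0.0576
grip_force: 25.0
```

apply_moves(
  delta_pos=[
    [0,0,-0.006],
    [0,0,-0.01],
    [0,0,-0.01],
    [0,0,-0.01],
    [0,0,-0.01],
    [0,0,0.08],
    [0,0,0.17],
    [0,0,0.27],
  ],
  dr=[
    [0,0,0],
    [0,0,0],
    [0,0,0],
    [0,0,0],
    [0,0,0],
    [0,0,0],
    [0,0,0],
    [0,0,0],
  ],
  jaw=[0.4,0.4,0.74,0.74,0.74,0.74,0.74,0.74],
)

```text
time: 34.22
tool_pos: [0.5491, -0.2949, 0.1367]
tool_rot: [-3.139, -0.002, 1.571]
contact_force: [1.1, 0.1, 0.2]
opening: 0.0682
grip_force: 0.0
```

apply_moves(
  delta_pos=[
    [0.1,0.13,0.05],
    [0.218,0.28,0.05],
    [0.218,0.28,0.05],
    [0.218,0.28,0.05],
    [0.218,0.28,0.05],
    [0.218,0.28,0.05],
    [0.218,0.28,0.05],
    [0.218,0.28,0.05],
  ],
  dr=[
    [0,0,0],
    [0,0,0],
    [0,0,0],
    [0,0,0],
    [0,0,0],
    [0,0,0],
    [0,0,0],
    [0,0,0],
  ],
  jaw=[0.82,0.82,0.82,0.82,0.82,0.82,0.82,0.82],
)

```text
time: 34.88
tool_pos: [0.6362, -0.1846, 0.1563]
tool_rot: [-3.141, 0.0, 1.569]
contact_force: [0.7, 0.1, -0.4]
opening: 0.0752
grip_force: 0.0
```

apply_moves(
  delta_pos=[
    [0,0,0],
    [0,0,0],
    [0,0,0],
    [0,0,0],
    [0,0,0],
    [0,0,0],
    [0,0,0],
    [0,0,0],
  ],
  dr=[
    [0,0,0],
    [0,0,0],
    [0,0,0],
    [0,0,0],
    [0,0,0],
    [0,0,0],
    [0,0,0],
    [0,0,0],
  ],
  jaw=[0.82,0.82,0.82,0.82,0.82,0.82,0.82,0.82],
)

```text
time: 35.55
tool_pos: [0.6371, -0.1833, 0.1565]
tool_rot: [3.141, 0.0, 1.571]
contact_force: [0.3, -0.9, -0.5]
opening: 0.0752
grip_force: 0.0
```

Run:
```python
from h import *
wl(); weigh2(2)
```

```text
tcp [ 0.6371 -0.1833  0.1565] t 35.55
[489. 136.] [433, 84, 128, 111, 9305] [ 0.7837 -0.1274]
[ 32. 166.] [14, 146, 37, 40, 1235] [ 0.3644 -0.1531]
[324. 196.] [294, 167, 61, 59, 2919] [ 0.6377 -0.1829]
Fz -0.193 0.123 [-0.3, -0.1]
tau [-2.8000e-02 -5.8310e+01 -2.4558e+01] [0.005 0.001 0.   ] q [-0.3956  0.6516  1.2026] p [ 0.637  -0.1833  0.1565]
```

apply_moves(
  delta_pos=[
    [0,0,-0.09],
    [0,0,-0.17],
    [0,0,-0.24],
    [0,0,-0.3],
    [0,0,-0.325],
    [0,0,-0.337],
    [0,0,-0.337],
    [0,0,-0.337],
  ],
  dr=[
    [0,0,0],
    [0,0,0],
    [0,0,0],
    [0,0,0],
    [0,0,0],
    [0,0,0],
    [0,0,0],
    [0,0,0],
  ],
  jaw=[0.82,0.82,0.82,0.82,0.82,0.82,0.82,0.82],
)

```text
time: 36.37
tool_pos: [0.638, -0.1837, 0.0232]
tool_rot: [3.139, 0.001, 1.571]
contact_force: [1.1, -0.8, 0.8]
opening: 0.0751
grip_force: 0.0
```

apply_moves(
  delta_pos=[
    [0,0,0],
    [0,0,0],
    [0,0,0],
    [0,0,0],
    [0,0,0.1],
    [0,0,0.2],
    [0,0,0.3],
    [0,0,0.337],
  ],
  dr=[
    [0,0,0],
    [0,0,0],
    [0,0,0],
    [0,0,0],
    [0,0,0],
    [0,0,0],
    [0,0,0],
    [0,0,0],
  ],
  jaw=[0.4,0.4,0.4,0.4,0.4,0.4,0.4,0.4],
)

```text
time: 37.03
tool_pos: [0.6392, -0.1841, 0.1633]
tool_rot: [3.133, 0.004, 1.571]
contact_force: [0.9, -0.3, -0.9]
opening: 0.0574
grip_force: 25.0
```

apply_moves(
  delta_pos=[
    [0,0,0],
    [0,0,0],
    [0,0,0],
    [0,0,0],
    [0,0,0],
    [0,0,0],
    [0,0,0],
    [0,0,0],
  ],
  dr=[
    [0,0,0],
    [0,0,0],
    [0,0,0],
    [0,0,0],
    [0,0,0],
    [0,0,0],
    [0,0,0],
    [0,0,0],
  ],
  jaw=[0.4,0.4,0.4,0.4,0.4,0.4,0.4,0.4],
)

```text
time: 37.7
tool_pos: [0.6369, -0.1833, 0.156]
tool_rot: [-3.141, -0.0, 1.571]
contact_force: [-0.5, -0.7, -0.1]
opening: 0.0579
grip_force: 25.0
```

Run:
```python
from h import *
weigh2(6)
```

```text
Fz -1.266 0.607 [-0.1, -1.4, -1.8, -0.9, -1.7, -1.7]
tau [-5.0000e-03 -5.8996e+01 -2.4938e+01] [0.001 0.033 0.028] q [-0.3957  0.6515  1.2026] p [ 0.637  -0.1833  0.1565]
```

Tin D is about 105 g, so it goes in the crate.

apply_moves(
  delta_pos=[
    [-0.06,-0.07,0],
    [-0.12,-0.14,0],
    [-0.18,-0.21,0],
    [-0.24,-0.28,0],
    [-0.3,-0.35,0],
    [-0.36,-0.42,0],
    [-0.417,-0.48,0],
    [-0.417,-0.48,0],
  ],
  dr=[
    [0,0,0],
    [0,0,0],
    [0,0,0],
    [0,0,0],
    [0,0,0],
    [0,0,0],
    [0,0,0],
    [0,0,0],
  ],
  jaw=[0.4,0.4,0.4,0.4,0.4,0.4,0.4,0.4],
)

```text
time: 38.67
tool_pos: [0.4662, -0.3799, 0.1567]
tool_rot: [-3.14, 0.002, 1.566]
contact_force: [0.7, 0.0, 0.1]
opening: 0.0575
grip_force: 25.0
```

apply_moves(
  delta_pos=[
    [0,0,0],
    [0,0,-0.09],
    [0,0,-0.18],
    [0,0,-0.25],
    [0,0,-0.29],
    [0,0,-0.314],
    [0,0,-0.314],
    [0,0,-0.314],
  ],
  dr=[
    [0,0,0],
    [0,0,0],
    [0,0,0],
    [0,0,0],
    [0,0,0],
    [0,0,0],
    [0,0,0],
    [0,0,0],
  ],
  jaw=[0.4,0.4,0.4,0.4,0.4,0.4,0.4,0.4],
)

```text
time: 39.33
tool_pos: [0.4712, -0.375, 0.0314]
tool_rot: [3.141, 0.0, 1.572]
contact_force: [-0.4, 0.1, -1.2]
opening: 0.0576
grip_force: 25.0
```

Lower, release and rise, then look from above.

apply_moves(
  delta_pos=[
    [0,0,-0.006],
    [0,0,-0.012],
    [0,0,-0.012],
    [0,0,-0.012],
    [0,0,-0.012],
    [0,0,0.08],
    [0,0,0.17],
    [0,0,0.27],
  ],
  dr=[
    [0,0,0],
    [0,0,0],
    [0,0,0],
    [0,0,0],
    [0,0,0],
    [0,0,0],
    [0,0,0],
    [0,0,0],
  ],
  jaw=[0.4,0.4,0.74,0.74,0.74,0.74,0.74,0.74],
)

```text
time: 40.0
tool_pos: [0.4695, -0.3747, 0.1392]
tool_rot: [-3.14, -0.002, 1.571]
contact_force: [0.7, -1.0, 0.5]
opening: 0.0681
grip_force: 0.0
```

apply_moves(
  delta_pos=[
    [0,0.1,0.2],
    [0.09,0.8,0.2],
    [0.09,0.8,0.2],
    [0.09,0.8,0.2],
    [0.09,0.8,0.2],
    [0.09,0.8,0.2],
    [0.09,0.8,0.2],
    [0.09,0.8,0.2],
  ],
  dr=[
    [0,0,0],
    [0,0,0],
    [0,0,0],
    [0,0,0],
    [0,0,0],
    [0,0,0],
    [0,0,0],
    [0,0,0],
  ],
  jaw=[0.3,0.3,0.3,0,0,0,0,0],
)

```text
time: 40.67
tool_pos: [0.5042, -0.068, 0.2175]
tool_rot: [3.141, 0.0, 1.57]
contact_force: [1.0, 0.3, -0.1]
opening: 0.0195
grip_force: 0.0
```

Run:
```python
from h import *
eyes.read_camera('top')
s,im=snap('side','s3');t,im2=snap('top','t3'); a=cv2.resize(im2[130:280,190:490],(800,400),interpolation=cv2.INTER_CUBIC);cv2.imwrite('pics/t3c.png',a[:,:,::-1]);print(s['tool_pos'],s['opening'])
```

```text
[ 0.5049968  -0.06112406  0.21874935] 0.01539598147152165
```

View pics/t3c.png

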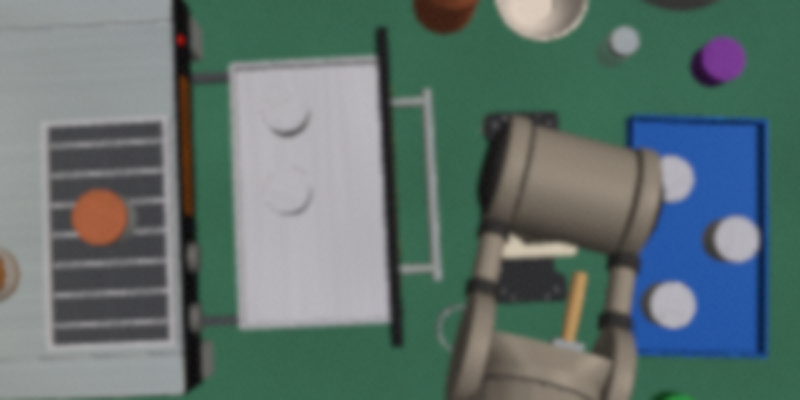

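View pics/s3.png

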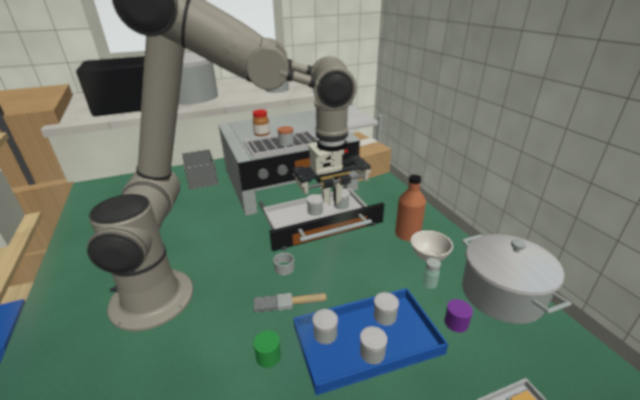

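Tins stand at (290,112) and (290,190) on the tray, three are in the crate, and the baked one is on the rack. None is left on the counter. I'll lower shut fingers in front of the handle, tilted back so the wrist camera stays clear of the oven.

apply_moves(
  delta_pos=[
    [0.117,0.05,0],
    [0.117,0.05,0],
    [0.117,0.05,-0.1],
    [0.117,0.05,-0.2],
    [0.117,0.05,-0.3],
    [0.117,0.05,-0.35],
    [0.117,0.05,-0.35],
    [0.117,0.05,-0.35],
  ],
  dr=[
    [0.8,0,0],
    [0.8,0,0],
    [0.8,0,0],
    [0.8,0,0],
    [0.8,0,0],
    [0.8,0,0],
    [0.8,0,0],
    [0.8,0,0],
  ],
  jaw=[0,0,0,0,0,0,0,0],
)

```text
time: 41.48
tool_pos: [0.5509, -0.0511, 0.0763]
tool_rot: [-3.14, -0.401, 1.568]
contact_force: [1.3, 0.9, 0.5]
opening: 0.0007
grip_force: 0.0
```

apply_moves(
  delta_pos=[
    [0,0,0],
    [0,0,0],
    [0,0,0],
    [0,0,0],
  ],
  dr=[
    [0,0,0],
    [0,0,0],
    [0,0,0],
    [0,0,0],
  ],
  jaw=[0,0,0,0],
)

```text
time: 41.82
tool_pos: [0.552, -0.0502, 0.0783]
tool_rot: [3.139, -0.399, 1.572]
contact_force: [0.0, 0.8, -0.2]
opening: 0.0004
grip_force: 0.0
```

apply_moves(
  delta_pos=[
    [0,0,-0.03],
    [0,0,-0.055],
    [0,0.03,-0.055],
    [0,0.06,-0.055],
    [0,0.085,-0.055],
    [0,0.105,-0.055],
    [0,0.12,-0.055],
    [0,0.13,-0.055],
  ],
  dr=[
    [0,0,0],
    [0,0,0],
    [0,0,0],
    [0,0,0],
    [0,0,0],
    [0,0,0],
    [0,0,0],
    [0,0,0],
  ],
  jaw=[0,0,0,0,0,0,0,0],
)

```text
time: 42.48
tool_pos: [0.5512, 0.0029, 0.055]
tool_rot: [3.141, -0.399, 1.572]
contact_force: [-1.6, -2.8, -0.4]
opening: 0.0005
grip_force: 1.3
```

apply_moves(
  delta_pos=[
    [0,0.01,0],
    [0,0.02,0],
    [0,0.035,0],
    [0,0.05,0],
    [0,0.065,0],
    [0,0.08,0],
    [0,0.095,0],
    [0,0.11,0],
  ],
  dr=[
    [0,0,0],
    [0,0,0],
    [0,0,0],
    [0,0,0],
    [0,0,0],
    [0,0,0],
    [0,0,0],
    [0,0,0],
  ],
  jaw=[0,0,0,0,0,0,0,0],
)

```text
time: 43.15
tool_pos: [0.5511, 0.0468, 0.0548]
tool_rot: [-3.141, -0.4, 1.571]
contact_force: [-2.8, -2.9, -0.9]
opening: 0.0004
grip_force: 1.6
```

apply_moves(
  delta_pos=[
    [0,0.018,0],
    [0,0.036,0],
    [0,0.054,0],
    [0,0.072,0],
    [0,0.09,0],
    [0,0.108,0],
    [0,0.126,0],
    [0,0.144,0],
  ],
  dr=[
    [0,0,0],
    [0,0,0],
    [0,0,0],
    [0,0,0],
    [0,0,0],
    [0,0,0],
    [0,0,0],
    [0,0,0],
  ],
  jaw=[0,0,0,0,0,0,0,0],
)

```text
time: 43.82
tool_pos: [0.5511, 0.1045, 0.0547]
tool_rot: [-3.141, -0.4, 1.571]
contact_force: [-2.7, -3.7, -2.1]
opening: 0.0004
grip_force: 1.9
```

apply_moves(
  delta_pos=[
    [0,0.018,0],
    [0,0.036,0],
    [0,0.054,0],
    [0,0.072,0],
    [0,0.09,0],
    [0,0.108,0],
    [0,0.126,0],
    [0,0.144,0],
  ],
  dr=[
    [0,0,0],
    [0,0,0],
    [0,0,0],
    [0,0,0],
    [0,0,0],
    [0,0,0],
    [0,0,0],
    [0,0,0],
  ],
  jaw=[0,0,0,0,0,0,0,0],
)

```text
time: 44.48
tool_pos: [0.5512, 0.162, 0.0548]
tool_rot: [3.142, -0.4, 1.571]
contact_force: [-3.3, -3.9, -0.7]
opening: 0.0007
grip_force: 1.9
```

Run:
```python
from h import *
s,im=snap('top','t4');snap('side','s4');print(s['tool_pos'],s['contact_force'])
a=np.hstack([cv2.imread('pics/t4.png')[140:280,180:380],cv2.imread('pics/s4.png')[120:260,210:410]]);cv2.imwrite('pics/c4.png',cv2.resize(a,(800,280)))
```

```text
[0.55124657 0.16204361 0.05483929] [-3.29956149 -3.85595434 -0.68132838]
```

View pics/c4.png

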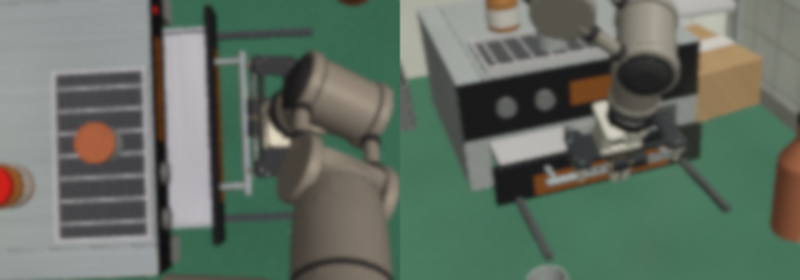

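The drawer is closing evenly. I'll slow down for the end.

apply_moves(
  delta_pos=[
    [0,0.017,0],
    [0,0.034,0],
    [0,0.05,0],
    [0,0.065,0],
    [0,0.08,0],
    [0,0.094,0],
    [0,0.107,0],
    [0,0.12,0],
  ],
  dr=[
    [0,0,0],
    [0,0,0],
    [0,0,0],
    [0,0,0],
    [0,0,0],
    [0,0,0],
    [0,0,0],
    [0,0,0],
  ],
  jaw=[0,0,0,0,0,0,0,0],
)

```text
time: 45.25
tool_pos: [0.5514, 0.2098, 0.0549]
tool_rot: [3.141, -0.4, 1.571]
contact_force: [0.6, -2.7, 1.0]
opening: 0.0009
grip_force: 1.3
```

apply_moves(
  delta_pos=[
    [0,0.007,0],
    [0,0.014,0],
    [0,0.021,0],
    [0,0.028,0],
    [0,0.035,0],
    [0,0.042,0],
    [0,0.049,0],
    [0,0.055,0],
  ],
  dr=[
    [0,0,0],
    [0,0,0],
    [0,0,0],
    [0,0,0],
    [0,0,0],
    [0,0,0],
    [0,0,0],
    [0,0,0],
  ],
  jaw=[0,0,0,0,0,0,0,0],
)

```text
time: 45.92
tool_pos: [0.551, 0.2316, 0.0547]
tool_rot: [-3.141, -0.4, 1.571]
contact_force: [-1.4, -3.0, 0.6]
opening: 0.0004
grip_force: 1.2
```

apply_moves(
  delta_pos=[
    [0,0.004,0],
    [0,0.008,0],
    [0,0.012,0],
    [0,0.016,0],
  ],
  dr=[
    [0,0,0],
    [0,0,0],
    [0,0,0],
    [0,0,0],
  ],
  jaw=[0,0,0,0],
)

```text
time: 46.25
tool_pos: [0.5513, 0.2342, 0.0543]
tool_rot: [3.141, -0.394, 1.572]
contact_force: [-5.6, -29.7, 8.6]
opening: 0.0004
grip_force: 12.2
```

Firm contact. Back off, then check that this is the stop.

apply_moves(
  delta_pos=[
    [0,-0.02,0],
    [0,-0.04,0],
    [0,-0.12,0],
    [0,-0.2,0],
    [0,-0.3,0],
    [0,-0.4,0.05],
    [0,-0.4,0.15],
    [0,-0.4,0.25],
  ],
  dr=[
    [0,0,0],
    [0,0,0],
    [0,0,0],
    [0,0,0],
    [0,0,0],
    [0,0,0],
    [0,0,0],
    [0,0,0],
  ],
  jaw=[0,0,0,0,0,0,0,0],
)

```text
time: 46.92
tool_pos: [0.551, 0.0753, 0.155]
tool_rot: [-3.138, -0.401, 1.565]
contact_force: [2.6, 0.9, 0.5]
opening: 0.0004
grip_force: 0.0
```

Run:
```python
from h import *
s,im=snap('top','t5');snap('side','s5');print(s['tool_pos'],s['contact_force'])
a=cv2.imread('pics/t5.png')[140:280,180:320];b=cv2.imread('pics/s5.png')[120:260,220:360]
cv2.imwrite('pics/c5.png',cv2.resize(np.hstack([a,b]),(800,400),interpolation=cv2.INTER_CUBIC))
for p in [(.6715,.0108+.25,.071),(.4345,.0066+.25,.071)]: print('handle home pred top',proj('top',p),'crop',(proj('top',p)-[180,140])*400/140,'side crop',(proj('side',p)-[220,120])*400/140+[400,0])
```

```text
[0.55095584 0.07531708 0.15504285] [2.64908962 0.8521833  0.45989249]
handle home pred top [275.61944602 165.29040086] crop [273.1984172   72.25828817] side crop [736.36567078 186.55686903]
handle home pred top [278.16186364 235.92273264] crop [280.46246754 274.06495041] side crop [563.59459337 225.03372538]
```

View pics/c5.png

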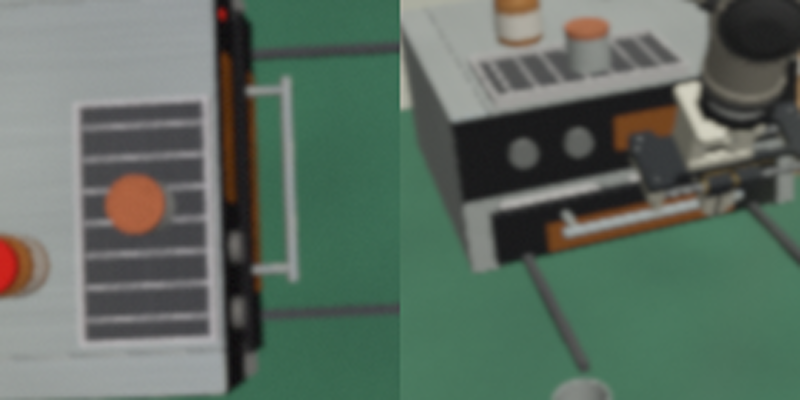

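The handle sits about 12–15 mm short of a full 0.25 m from where I first measured it. I'll work out whether that is the stop, since the drawer may not have started fully out.

Run:
```python
from h import *
k=lambda p:(np.array(p)+.5)*.35-.5+[180,140]
ks=lambda p:(np.array(p)-[400,0]+.5)*.35-.5+[220,120]
print('handle ends now',onz('top',k((286,78)),.071),onz('top',k((294,278)),.071))
print('handle low end tri',tri(ray('top',k((293,276))),ray('side',ks((567,235)))))
c1=lambda p:(np.array(p)+.5)/4-.5+[200,130]
print('oven top front edge',[onz('top',c1(p),.22) for p in [(219,10),(224,260),(236,540)]])
# face bottom-corner, left pillar in side view: bottom-left front corner
print('pillar foot',onz('side',ks((474,270)),0), 'panel bottom left', onz('side',ks((498,265)),.01))
for y in (.275,.285,.295,.305,.315): print(y,'top crop col of panel top', ((proj('top',[.4,y,.085])-[180,140])/.35).round(0))
# enlarged crop of mouth
b=cv2.imread('pics/s5.png')[170:225,230:300];cv2.imwrite('pics/c6.png',cv2.resize(b,None,fx=11,fy=10,interpolation=cv2.INTER_CUBIC))
```

```text
handle ends now [0.66530434 0.24685646 0.071     ] [0.43064005 0.24200024 0.071     ]
handle low end tri (array([0.4332306 , 0.24369386, 0.06544133]), [np.float64(0.00031577254366597587), np.float64(0.000315772543665876)])
oven top front edge [array([0.74743888, 0.30345642, 0.22      ]), array([0.55887371, 0.30164759, 0.22      ]), array([0.35397282, 0.29612412, 0.22      ])]
pillar foot [0.32338183 0.31171414 0.        ] panel bottom left [0.35236382 0.29574957 0.01      ]
0.275 top crop col of panel top [264. 305.]
0.285 top crop col of panel top [255. 305.]
0.295 top crop col of panel top [246. 305.]
0.305 top crop col of panel top [237. 305.]
0.315 top crop col of panel top [229. 306.]
```

View pics/c6.png

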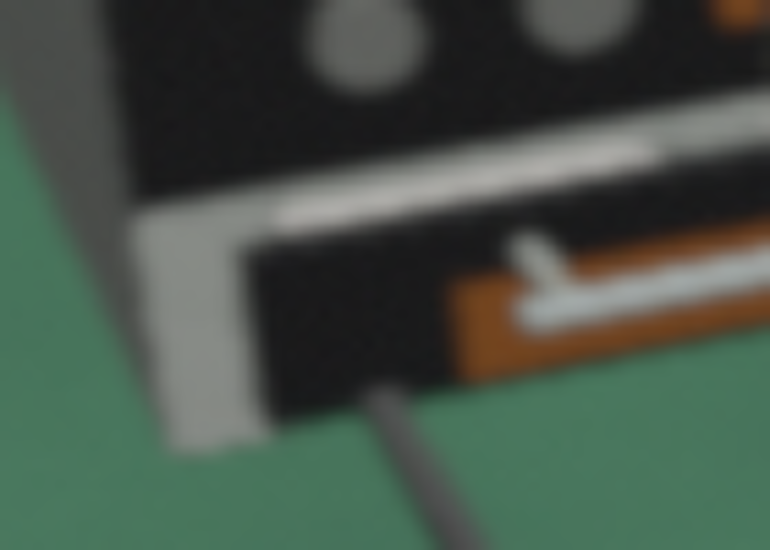

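Load went through the fingers on the handle (grip force rose in the same ratio), so the drawer itself met a hard stop. The rail nubs already showed ahead of the panel at the start, so it probably began about 13 mm in. One more gentle push will tell.

apply_moves(
  delta_pos=[
    [0,0,-0.1],
    [0,0,-0.2],
    [0,0,-0.25],
    [0,0.1,-0.25],
    [0,0.2,-0.25],
    [0,0.3,-0.25],
    [0,0.34,-0.25],
    [0,0.36,-0.25],
  ],
  dr=[
    [0,0,0],
    [0,0,0],
    [0,0,0],
    [0,0,0],
    [0,0,0],
    [0,0,0],
    [0,0,0],
    [0,0,0],
  ],
  jaw=[0,0,0,0,0,0,0,0],
)

```text
time: 47.68
tool_pos: [0.5501, 0.2248, 0.0543]
tool_rot: [-3.141, -0.401, 1.574]
contact_force: [0.2, 0.1, -0.2]
opening: 0.0007
grip_force: 0.0
```

apply_moves(
  delta_pos=[
    [0,0.007,0],
    [0,0.014,0],
    [0,0.02,0],
    [0,0.025,0],
    [0,0.028,0],
  ],
  dr=[
    [0,0,0],
    [0,0,0],
    [0,0,0],
    [0,0,0],
    [0,0,0],
  ],
  jaw=[0,0,0,0,0],
)

```text
time: 48.1
tool_pos: [0.5516, 0.2321, 0.0548]
tool_rot: [3.141, -0.4, 1.569]
contact_force: [-0.2, 0.8, 0.5]
opening: 0.0006
grip_force: 0.0
```

apply_moves(
  delta_pos=[
    [0,0.003,0],
    [0,0.006,0],
    [0,0.006,0],
    [0,0.006,0],
  ],
  dr=[
    [0,0,0],
    [0,0,0],
    [0,0,0],
    [0,0,0],
  ],
  jaw=[0,0,0,0],
)

```text
time: 48.43
tool_pos: [0.5517, 0.2336, 0.0547]
tool_rot: [3.141, -0.398, 1.571]
contact_force: [-0.8, -6.6, 1.7]
opening: 0.0006
grip_force: 3.0
```

apply_moves(
  delta_pos=[
    [0,0.002,0],
    [0,0.004,0],
    [0,0.004,0],
    [0,0.004,0],
  ],
  dr=[
    [0,0,0],
    [0,0,0],
    [0,0,0],
    [0,0,0],
  ],
  jaw=[0,0,0,0],
)

```text
time: 48.77
tool_pos: [0.5517, 0.2338, 0.0547]
tool_rot: [3.141, -0.396, 1.571]
contact_force: [-3.1, -14.6, 5.2]
opening: 0.0006
grip_force: 6.0
```

Run:
```python
from h import *
s=telemetry.observe();print(s['tool_pos'],s['contact_force'])
# rail end vs panel in first side picture
a=cv2.imread('pics/side0.png')[215:260,262:310];cv2.imwrite('pics/c7.png',cv2.resize(a,None,fx=12,fy=12,interpolation=cv2.INTER_CUBIC))
```

```text
[0.55171475 0.23384642 0.05467037] [ -3.06834351 -14.63606847   5.21346298]
```

View pics/c7.png

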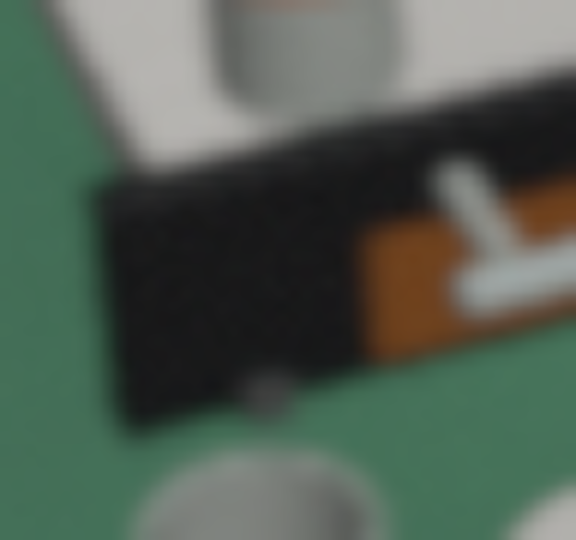

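It's a rigid stop at the same place (y = 0.2337, force rising 6.6→14.6 N with no motion). The rail ends already stuck out ahead of the panel at the start, so the drawer began slightly in. I'll retreat and do a final check.

apply_moves(
  delta_pos=[
    [0,-0.02,0],
    [0,-0.08,0],
    [0,-0.18,0],
    [0,-0.28,0],
    [0,-0.35,0.1],
    [0,-0.4,0.2],
    [0,-0.45,0.3],
    [0,-0.5,0.4],
  ],
  dr=[
    [0,0,0],
    [0,0,0],
    [0,0,0],
    [0,0,0],
    [0,0,0],
    [0,0,0],
    [0,0,0],
    [0,0,0],
  ],
  jaw=[0,0,0,0,0,0,0,0],
)

```text
time: 49.43
tool_pos: [0.5508, 0.0427, 0.2019]
tool_rot: [-3.141, -0.4, 1.569]
contact_force: [2.2, 0.6, 0.2]
opening: 0.0002
grip_force: 0.0
```

apply_moves(
  delta_pos=[
    [-0.15,-0.15,0.2],
    [-0.15,-0.15,0.2],
    [-0.15,-0.15,0.2],
    [-0.15,-0.15,0.2],
    [-0.15,-0.15,0.2],
    [-0.15,-0.15,0.2],
    [-0.15,-0.15,0.2],
    [-0.15,-0.15,0.2],
  ],
  dr=[
    [0,0,0],
    [0,0,0],
    [0,0,0],
    [0,0,0],
    [0,0,0],
    [0,0,0],
    [0,0,0],
    [0,0,0],
  ],
  jaw=[0,0,0,0,0,0,0,0],
)

```text
time: 50.1
tool_pos: [0.4912, -0.015, 0.2791]
tool_rot: [-3.139, -0.401, 1.571]
contact_force: [0.5, -0.2, 0.1]
opening: 0.0001
grip_force: 0.0
```

Run:
```python
from h import *
s,im=snap('side','s6');t,_=snap('top','t6');print(s['tool_pos'],s['contact_force'])
a=cv2.imread('pics/s6.png')[95:395,215:455];b=cv2.imread('pics/t6.png')[120:300,190:490]
cv2.imwrite('pics/c8.png',np.hstack([cv2.resize(a,(400,500)),cv2.resize(b,(400,240)).repeat(1,0) if 0 else cv2.copyMakeBorder(cv2.resize(b,(400,240)),0,260,0,0,cv2.BORDER_CONSTANT)]))
```

```text
[ 0.49120357 -0.01502298  0.27908521] [ 0.54581638 -0.21749915  0.11655366]
```

View pics/c8.png

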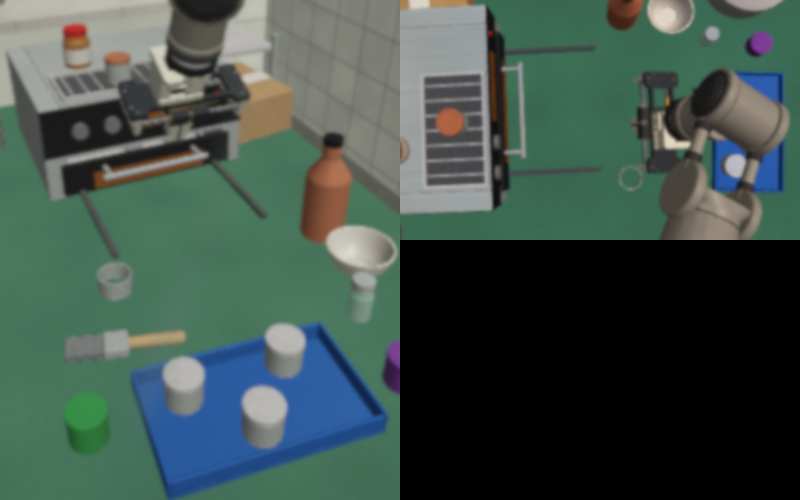

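Run:
```python
from h import *
print(job.hand_in())
```

```text
the job is handed in; nothing more can be done
None
```

I handed the job in: the copper-lidded tin is on the rack, the two filled tins (about 287 g and 350 g) are on the tray, the three underfilled ones (about 105–170 g) are in the crate, and the drawer is pushed to a rigid stop; that stop came 12–15 mm short of 0.25 m from where I first measured the handle, and I took it as fully home but could not see inside to confirm.

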